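# Fetch the pusher from the carousel and clear the forming tube

## Task

A plastic plug is stuck in the clear forming tube. Turn the carousel, which has a knob on top, until the pusher with the small round foot lies squarely in the middle of the guard's opening, slide that pusher out, lay it in the V-blocks of the rest and let go, then take it again by its wooden handle and, with it, push the plug out of the tube's far end into the tray, never touching the plug with the gripper. Leave the pusher in the tube, pushed fully home until its handle meets the tube's mouth, leave the other two pushers in their carousel compartments, and do not disturb the jar, cup and spatula standing around.

Things in the scene. Friction and masses are not known exactly. Their poses are not given: they have to be found in the camera images.
- stand: fixed foot of the parts carousel; origin on the worktop at the turning axis; its own -x axis points out through the middle of the opening. A clear guard wall, 187 mm from the axis and 66 mm tall, surrounds the carousel except for an opening 45 deg either side of -x; pushers can be drawn out only there
- front_mark (a point): point in the middle of the opening's direction: 111 mm from the turning axis along the stand's -x, 54 mm above the worktop
- rotor: white turntable of the carousel, 344 mm across, floor at 20 mm height; origin on the turning axis at worktop level, z up. It turns either way by at least half a turn (about 0.1 N m of friction) and stays where it is left. Four compartments at 90 deg: +x holds the needed pusher, +y the wide one, -x the square one, -y is empty
- slot (a point): middle of the needed pusher's compartment: 111 mm from the turning axis along the rotor's +x, 54 mm high; forward when at front_mark. The handle lies in a channel, 43 mm wide, walls 52 mm high, 30 to 100 mm from the axis; the shaft in a notch block, 36 mm wide, 58 mm high, 116 to 122 mm from the axis; from 122 to 162 mm (up to the foot) the shaft is free to grip, 28 mm of space below it
- cap_top (a point): centre of the top of the flat round metal cap on the rotor, 140 mm across, top at 84 mm, underside at 76 mm height. It covers the pushers' handles, which cannot be taken or lifted under it: to come free, a pusher must be slid straight outwards by 42 to 52 mm (at 56 mm the handle meets the notch block), then lifted
- knob_top (a point): centre of the top of the black upright round knob on the rotor's cap, 18 mm in diameter and 46 mm tall (top at 130 mm, foot at 84 mm height), 55 mm from the turning axis, at 45 deg between the rotor's +x and +y
- pusher: the needed pusher, 140 mm long, about 110 g, loose. Origin mid-shaft on its axis, x towards the foot. Steel shaft 12 mm in diameter, x -51 to 51 mm; steel foot, 22 mm in diameter, x 51 to 61; round wooden handle, 40 mm in diameter, x -79 to -51. Any roll about its axis. Starts in the rotor's +x compartment, foot outwards, level, axis 54 mm high, origin 111 mm from the turning axis; balances at x = -15 mm
- shoulder (a point): centre of the face of the needed pusher's handle that looks to the foot (pusher x = -51 mm)
- wide_pusher: like the pusher, but with a round foot 42 mm in diameter that does not enter the tube; stays in the rotor's +y compartment, origin 111 mm from the axis
- square_pusher: like the pusher, but with a square foot 34 by 34 mm that does not enter the tube; stays in the rotor's -x compartment, origin 111 mm from the axis
- rest: fixed aluminium rest, base 80 x 50 x 10 mm, origin at the centre of its underside; two V-blocks, 8 mm thick, at x -21.5 and 21.5 mm, hold a 12 mm shaft lying along x, either way round; the Vs open upwards, 36 mm wide at the top, 60 mm high. Foot and handle stick out beyond the V-blocks; the pusher lies best with its balance point midway, leaving room for fingers on the shaft before the foot
- rest_axis (a point): point midway between the V-blocks, 50 mm above the worktop, on the axis of a properly laid shaft; x along the shaft. The middle of the pusher's shaft must come within 25 mm of it
- tube: fixed stand with the level clear tube, 85 mm long, bore 32 mm, outside 44 mm, axis 60 mm high. Origin on the worktop below the mouth; x level from mouth to far end. Base plate 70 mm wide, 8 mm thick, under the tube only; housing on top up to 94 mm. A rubber wiper inside, sprung from above with about 4 N, holds the plug by friction (about 4 to 7 N to move it) and gives way to the pusher
- mouth (a point): centre of the tube's mouth, where the pusher goes in, 60 mm above the worktop; x is the direction of pushing
- exit (a point): centre of the tube's far end, 85 mm from the mouth
- plug: white plastic plug, 28 mm in diameter, 28 mm long, origin at its centre, x along its axis; starts stuck 12 to 40 mm deep (its near face) in the tube
- tray: fixed steel tray under the tube's far end, 130 x 130 mm, 24 mm high, wall 4 mm; origin at the centre of its underside
- jar: closed glass jar, 64 mm across, 88 mm tall; leave alone
- cup: steel cup, 72 mm across, 70 mm tall; leave alone
- spatula: spatula, 240 mm long, lying on the worktop; leave alone
Mind the look-alikes: they are no part of the job. What is shaped like the tube but purple is not meant. Leave any blue look-alike of the pusher alone.

How it is judged:
By the outcome, as a careful person would: the job done as asked, in the order asked, and still so for the second after the job is handed in, with the robot touching nothing.
It also fails if it takes over 69 s, if anything falls off the work surface, if the arm or the gripper's body presses on something with over 40 N, if the wrist force passes 120 N, or if a joint passes its speed limit or range.

## Robot

A 7-joint arm with a two-finger parallel gripper is mounted at the origin on the work surface. World frame = base frame: x ahead of the robot, y to its left, z up, the work surface at z = 0. Lengths are in m, angles in rad, forces in N, time in s.
With the tool pointing down it reaches from about 0.425 to 0.875 m from the base axis. Payload 4.7 kg.
Tool frame: the origin (TCP) lies at the centre of the arm's flange, where the gripper is bolted on; the fingertips stand 182 mm ahead of it and the grasp point (between the pads) lies 164 mm ahead of it; z points along the fingers, y is the line along which they close (so a half turn about z gives the same grasp; the last joint's range is limited). The gripper opens to 87 mm and grips with 3 to 60 N. Pads are 19 mm wide; open, the fingers measure 117 mm over their backs; the gripper's body (75 mm by 190 mm) begins 51 mm behind the grasp point.
Start: joints at [1.241, 0.321, -0.07, 1.45, 0.023, 1.371, -0.057], TCP at [0.219, -0.612, 0.405] pointing down, gripper open.
Joint ranges: [-2.86, 2.86], [-0.3, 2.09], [-1.38, 1.24], [0.06, 2.45], [-1.56, 4.7], [0.09, 2.05], [-2.69, 2.69]. Speed limits (rad/s): [2.57, 2.57, 3.14, 3.14, 3.14, 3.14, 3.14].

## Interface

Orientations are given as [roll, pitch, yaw] about the fixed x, y, z axes, in that order (R = Rz(yaw) Ry(pitch) Rx(roll)).
In Python, from workcell import env, capture, hand_in gives the robot as it stands. The module is installed in compiled form; this text tells all that it offers.
- The arm moves only by the shell command python3 -m jog 'ROWS'. ROWS is JSON, a list of rows, each an object with "delta_rot": the turn, a rotation vector about the tool's x, y, z each as a share of pi/2 rad, from -1 to 1, a list of three; "linear": the shift along the tool's x, y, z each as a share of 500 mm, from -1 to 1, a list of three; "hand": the closure, from 0 (fully open) to 1 (shut). In form: [{"delta_rot": [rx, ry, rz], "linear": [tx, ty, tz], "hand": hand}, ...]. A call has 1 to 12 rows; each row shifts and turns the commanded pose from where the row before left it, along the tool's axes as they then stand; what a row does not reach is not made up. A row lasts 1/8 s, in which the tool goes at most 62.5 mm and 10.7 degrees, less where a joint would pass 70% of its speed; a pose out of reach is approached as far as the arm can. A call with a number of a shift or a turn outside -1 to 1 is refused whole. A call with a gripper value outside its range is refused whole. The fingers move at their own pace and stop on an object; the grip force is fixed at half the most. Time passes only in rows, so rows that do not move let the fingers close. It gives the time, the measured TCP pose, the force, the opening and the grip force at its end, in the units of the state.
- env.get_state(): the state, without advancing time (a new reading comes with each control period).
- capture(name): name is "scene" or "top" or "wrist"; returns a dict with "img" (420x560x3 uint8, red, green, blue), "z_map" (420x560 float32, m along the optical axis (not along the pixel's ray), 0 where there is no reading), "mtx" (3x3 intrinsics, pixels), "rvec" (rotation vector, rad) and "tvec" (3), from world to camera coordinates, as OpenCV has them; the wrist camera has in their place "mount" (4x4, takes a point from camera to tool coordinates, whose origin is the TCP and whose axes are the flange's). Camera axes: x right, y down, z forward; pixel columns grow to the right and rows downward; lengths in m; the calibration is good to about 2 mm. A picture is of the moment at which its call begins: read the wrist's pose just before it.
- hand_in(): hands the job in; it is judged then, once.
The state is a dict: "time": time; "joints": joint angles; "joint_vel": joint speeds; "joint_efforts": joint torques, N m; "ee_pos": TCP position; "tcp_rot": TCP orientation; "contact_force": force on the tool from outside, world axes, zero at the start; "ft_torque": the same for the moment, N m; "finger_gap": finger opening in m; "grasp_force": force on a finger pad.
Only numpy, scipy, OpenCV 4.12 (cv2) and the standard library are available. Lean on these libraries where they do the work, as an engineer would, in place of code of your own. Each camera call takes 0.05 s, during which the arm holds its last target. There are 200 camera calls.

## Working session

There is one attempt and no reset: what is moved stays moved. The work goes in short steps, Python scripts to look and compute and a shell command to move; the robot and the scene stay as the last step left them, time stands still between calls to the robot, and variables do not carry over. Pictures are saved under pics/ and viewed, at most 10 in all, crops included, and the job is handed in when it is done.

```bash
ls; mkdir -p pics; cat > h.py <<'E'
import numpy as np, cv2
from scipy.spatial.transform import Rotation as R
from workcell import env, capture
def rot(s): return R.from_euler('xyz', s['tcp_rot']).as_matrix()
def cam(name):
    s=env.get_state(); c=capture(name)
    if 'mount' in c:
        T=np.eye(4); T[:3,:3]=rot(s); T[:3,3]=s['ee_pos']; c['T']=T@np.array(c['mount'])
    else:
        Rm=cv2.Rodrigues(np.array(c['rvec'],float))[0]; T=np.eye(4); T[:3,:3]=Rm.T; T[:3,3]=-Rm.T@np.array(c['tvec']).ravel(); c['T']=T
    return c
def cloud(c):
    z=c['z_map']; h,w=z.shape; u,v=np.meshgrid(np.arange(w),np.arange(h)); K=c['mtx']
    p=np.stack([(u-K[0,2])/K[0,0]*z,(v-K[1,2])/K[1,1]*z,z],-1)
    return p@c['T'][:3,:3].T+c['T'][:3,3]
def ray(c,u,v,zp):
    K=c['mtx']; d=c['T'][:3,:3]@np.array([(u-K[0,2])/K[0,0],(v-K[1,2])/K[1,1],1]); o=c['T'][:3,3]
    return o+d*(zp-o[2])/d[2]
def save(n,img): cv2.imwrite('pics/'+n+'.png',img[...,::-1])
E
python3 - <<'E'
from h import *
s=env.get_state(); print(s)
for n in ['scene','top']:
    c=cam(n); save(n,cv2.resize(c['img'],(784,588),interpolation=cv2.INTER_CUBIC)); np.savez(''+n+'.npz',**{k:np.array(v) for k,v in c.items()}); print(n,c['T'].round(3).tolist(),np.array(c['mtx']).round(1).tolist())
E
```

```text
pics
{'time': 0.0, 'joints': array([ 1.24108731,  0.32181065, -0.0700778 ,  1.45166087,  0.02262083,
        1.37081267, -0.05690179]), 'joint_vel': array([-2.48695101e-05, -1.58118011e-04, -5.18254949e-04,  7.78222037e-04,
       -8.22119917e-04,  1.51888423e-04,  1.31639247e-03]), 'joint_efforts': array([-3.48665862e-04, -4.91289997e+01, -4.04113596e-01, -3.12529635e+01,
       -6.40737475e-02,  4.36556130e-02,  1.66960035e-04]), 'ee_pos': array([ 0.2189918 , -0.61177925,  0.40367626]), 'tcp_rot': array([-3.13969179e+00,  1.21405513e-04,  3.43835179e-01]), 'contact_force': array([0.05818619, 0.24438697, 0.220083  ]), 'ft_torque': array([0.046737  , 0.04583501, 0.02903383]), 'grasp_force': 0.0, 'finger_gap': 0.08709163393654343}
scene [[0.001, 0.789, -0.614, 1.105], [1.0, 0.01, 0.015, -0.042], [0.018, -0.614, -0.789, 0.915], [0.0, 0.0, 0.0, 1.0]] [[439.2, 0.0, 280.7], [0.0, 439.2, 217.2], [0.0, 0.0, 1.0]]
top [[0.142, -0.965, 0.222, 0.254], [-0.99, -0.139, 0.029, -0.039], [0.002, -0.224, -0.975, 1.057], [0.0, 0.0, 0.0, 1.0]] [[404.8, 0.0, 273.5], [0.0, 404.8, 207.3], [0.0, 0.0, 1.0]]
```

View pics/scene.png

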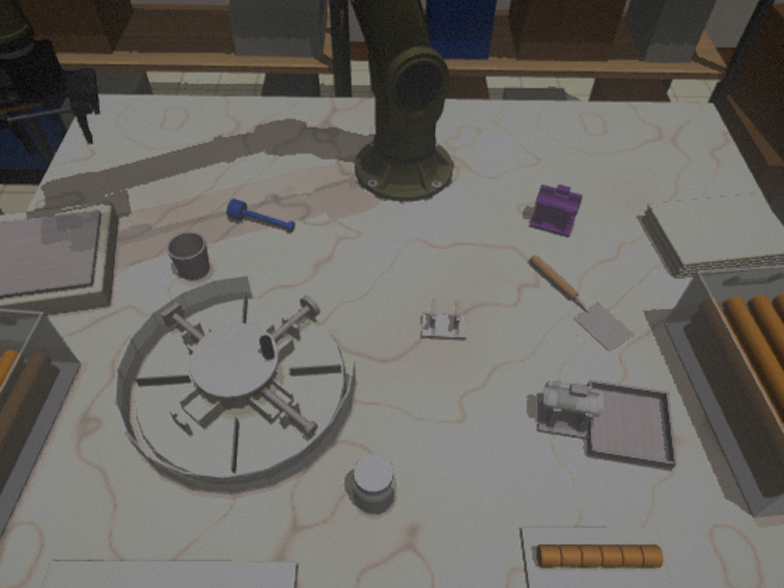

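View pics/top.png

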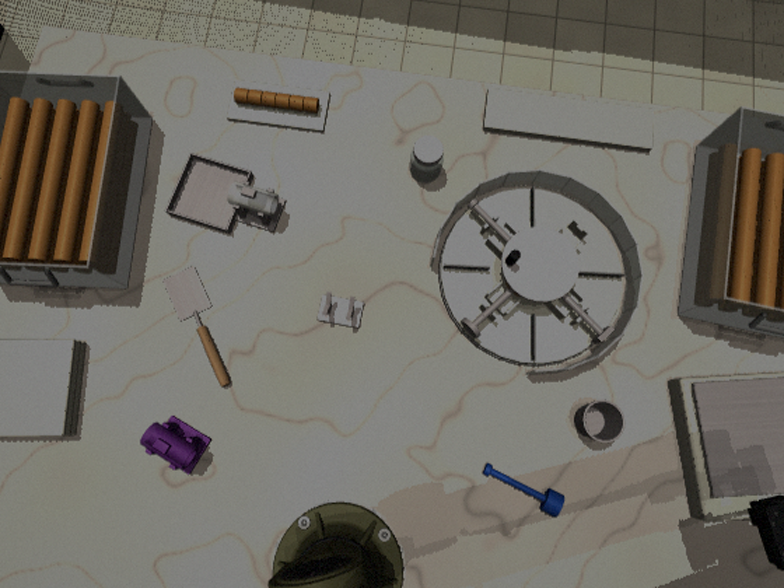

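The scene view shows the carousel with its axis at about (235,375) and its opening at upper right. The wide pusher is in the opening, the needed one at (305,428), the knob at (267,347). The rest is at (442,325), the tube at (572,398) and the tray at (630,425). The top view agrees: knob (513,258), rest (340,310), tube (255,200).

```bash
cat > m.py <<'E'
from h import *
C={n:dict(np.load(n+'.npz')) for n in ['scene','top']}
P={n:cloud(c) for n,c in C.items()}
A=np.concatenate([P[n].reshape(-1,3) for n in P])
def circ(p):
    b=np.c_[2*p,np.ones(len(p))]; x=np.linalg.lstsq(b,(p**2).sum(1),rcond=None)[0]; return x[:2],np.sqrt(x[2]+x[0]**2+x[1]**2)
def rim(n,z,cen,r):
    p=P[n]; m=(np.abs(p[...,2]-z)<.004)&(np.hypot(p[...,0]-cen[0],p[...,1]-cen[1])<r)
    cs=max(cv2.findContours(m.astype(np.uint8),0,1)[0],key=cv2.contourArea)
    cs=cv2.convexHull(cs)[:,0]; return np.array([p[v,u,:2] for u,v in cs]), p[m].mean(0)
for n in ['top','scene']:
    # carousel rough centre from pixel
    u,v=(540,265) if n=='top' else (235,365)
    c0=ray(C[n],u/1.4,v/1.4,.084)[:2]
    q,m=rim(n,.084,c0,.1); print(n,'cap',circ(q),m)
    cen=circ(q)[0]
    p=P[n].reshape(-1,3); r=np.hypot(p[:,0]-cen[0],p[:,1]-cen[1])
    k=p[(p[:,2]>.095)&(p[:,2]<.14)&(r<.08)]; kt=k[k[:,2]>.126]
    print(' knob',k.mean(0),len(k),kt.mean(0),len(kt))
    g=p[(p[:,2]>.035)&(p[:,2]<.07)&(r>.182)&(r<.197)]
    a=np.sort(np.degrees(np.arctan2(g[:,1]-cen[1],g[:,0]-cen[0]))%360); i=np.argmax(np.diff(a)); print(' guard gap',a[i],a[i+1],len(a))
    g=p[(p[:,2]>.055)&(p[:,2]<.07)&(r>.18)&(r<.2)]; print(' wallfit',circ(g[:,:2]))
    s=p[(p[:,2]>.045)&(p[:,2]<.07)&(r>.122)&(r<.175)]; a=np.degrees(np.arctan2(s[:,1]-cen[1],s[:,0]-cen[0]))%360
    h,e=np.histogram(a,72,(0,360)); print(' shafts',[(int(e[i]),int(h[i])) for i in range(72) if h[i]>5])
    for nm,(u,v),zs in [('rest',(340,310) if n=='top' else (442,325),(.045,.07)),('restbase',(340,310) if n=='top' else (442,325),(.006,.014)),('tube',(255,200) if n=='top' else (572,398),(.065,.1)),('tubebase',(255,200) if n=='top' else (572,398),(.005,.012)),('tray',(205,192) if n=='top' else (630,425),(.018,.027))]:
        c=ray(C[n],u/1.4,v/1.4,np.mean(zs))[:2]; rr=.1 if nm=='tray' else .06
        t=p[(p[:,2]>zs[0])&(p[:,2]<zs[1])&(np.hypot(p[:,0]-c[0],p[:,1]-c[1])<rr)]
        if len(t)>5:
            b=cv2.minAreaRect((t[:,:2]*1000).astype(np.float32)); print(' ',nm,len(t),t.mean(0).round(4),[np.round(x,1) for x in b])
E
python3 m.py
```

```text
top cap (array([ 0.56554128, -0.27922915]), np.float64(0.06951500434688833)) [ 0.56394379 -0.28093583  0.08359816]
 knob [ 0.55800018 -0.22302058  0.12148616] 71 [ 0.56010505 -0.22439161  0.12917117] 41
 guard gap 93.36888423210455 183.16006659298336 1671
 wallfit (array([ 0.56529832, -0.27908245]), np.float64(0.18727470331417428))
 shafts [(45, 42), (50, 67), (130, 13), (135, 52), (140, 56), (145, 16), (220, 17), (225, 69), (230, 41)]
  rest 95 [0.4449 0.0695 0.0534] [array([442.9,  67.5]), array([51.2, 42.5]), np.float64(87.7)]
  restbase 436 [0.4422 0.0665 0.0098] [array([452.3,  69.8]), array([85.3, 67.6]), np.float64(87.0)]
  tube 508 [0.6179 0.2568 0.0788] [array([623.1, 257.2]), array([85.8, 47.3]), np.float64(79.4)]
  tubebase 222 [0.6135 0.2562 0.0079] [array([632.9, 267.2]), array([108.5, 104.7]), np.float64(70.7)]
  tray 312 [0.6371 0.366  0.0226] [array([637.5, 349.9]), array([149.2, 130.9]), np.float64(80.6)]
scene cap (array([ 0.57071972, -0.28038372]), np.float64(0.0695535622829352)) [ 0.57534864 -0.28252811  0.08472579]
 knob [ 0.56966229 -0.22454554  0.11928812] 116 [ 0.56717296 -0.22517943  0.13029585] 49
 guard gap 93.55087790812537 183.1431159153097 2680
 wallfit (array([ 0.57126482, -0.27998764]), np.float64(0.1875552512501303))
 shafts [(5, 6), (40, 6), (45, 97), (50, 68), (55, 7), (130, 30), (135, 77), (140, 37), (145, 14), (220, 8), (225, 56), (230, 81), (235, 19)]
  rest 83 [0.4443 0.0675 0.0541] [array([449.4,  66. ]), array([51.1, 41.1]), np.float64(85.0)]
  restbase 438 [0.4522 0.066  0.0107] [array([448.5,  66.7]), array([80.1, 53.3]), np.float64(87.5)]
  tube 719 [0.6338 0.2547 0.0797] [array([628.4, 256.4]), array([86.1, 53.7]), np.float64(81.5)]
  tubebase 261 [0.6265 0.2713 0.0084] [array([603.3, 280.5]), array([101.2, 112. ]), np.float64(40.7)]
  tray 524 [0.652  0.3631 0.023 ] [array([642.1, 348.5]), array([150.1, 133.3]), np.float64(80.0)]
```

```bash
cat >> h.py <<'E'
def plan(x,y,z,yaw,n,s=None):
    "n equal rows (tool stays pointing down): shares to reach TCP target x,y,z, yaw deg; also tilt error"
    s=s or env.get_state(); Rm=rot(s); d=np.array([x,y,z])-s['ee_pos']
    Rt=R.from_euler('xyz',[np.pi,0,np.radians(yaw)]).as_matrix()
    rv=R.from_matrix(Rm.T@Rt).as_rotvec()/n; S=R.from_rotvec(rv).as_matrix()
    M=np.zeros((3,3)); Q=np.eye(3)
    for i in range(n): M+=Q; Q=Q@S
    l=np.linalg.solve(M,Rm.T@d)
    print('t',round(s['time'],2),'pos',s['ee_pos'].round(4),'yaw',np.degrees(s['tcp_rot'][2]).round(2),'F',np.round(s['contact_force'],1),'gap',round(s['finger_gap'],4),'q7',s['joints'][6].round(2))
    print(n,'rows: rot',(rv/(np.pi/2)).round(4).tolist(),'lin',(l/.5).round(5).tolist())
E
python3 -c "
from h import *
plan(.56,-.225,.404,93,12)"
```

```text
t 0.1 pos [ 0.219  -0.6118  0.4038] yaw 19.7 F [ 0.9 -0.2  0.2] gap 0.0869 q7 -0.06
12 rows: rot [-0.0001, -0.0001, -0.0679] lin [0.09175, 0.00753, -3e-05]
```

```bash
python3 -m jog '[{"delta_rot":[0,0,-0.068],"linear":[0.0918,0.0075,0],"hand":0.7},{"delta_rot":[0,0,-0.068],"linear":[0.0918,0.0075,0],"hand":0.7},{"delta_rot":[0,0,-0.068],"linear":[0.0918,0.0075,0],"hand":0.7},{"delta_rot":[0,0,-0.068],"linear":[0.0918,0.0075,0],"hand":0.7},{"delta_rot":[0,0,-0.068],"linear":[0.0918,0.0075,0],"hand":0.7},{"delta_rot":[0,0,-0.068],"linear":[0.0918,0.0075,0],"hand":0.7},{"delta_rot":[0,0,-0.068],"linear":[0.0918,0.0075,0],"hand":0.7},{"delta_rot":[0,0,-0.068],"linear":[0.0918,0.0075,0],"hand":0.7},{"delta_rot":[0,0,-0.068],"linear":[0.0918,0.0075,0],"hand":0.7},{"delta_rot":[0,0,-0.068],"linear":[0.0918,0.0075,0],"hand":0.7},{"delta_rot":[0,0,-0.068],"linear":[0.0918,0.0075,0],"hand":0.7},{"delta_rot":[0,0,-0.068],"linear":[0.0918,0.0075,0],"hand":0.7}]'
cat > w.py <<'E'
import sys
from h import *
plan(.56,-.225,.404,93,1)
c=cam('wrist'); save(sys.argv[1],cv2.resize(c['img'],(784,588))); np.savez('wrist.npz',**{k:np.array(v) for k,v in c.items()})
print(c['T'].round(3).tolist())
E
python3 w.py w1
```

```text
time: 1.6
ee_pos: [0.5599, -0.2222, 0.4044]
tcp_rot: [-3.141, -0.0, 1.631]
contact_force: [0.6, 0.1, -0.7]
finger_gap: 0.0259
grasp_force: 0.0
t 1.6 pos [ 0.5599 -0.2222  0.4044] yaw 93.45 F [ 0.6  0.1 -0.7] gap 0.0259 q7 0.3
1 rows: rot [-0.0003, -0.0002, 0.005] lin [-0.0056, -0.0001, 0.00081]
[[0.998, 0.059, 0.015, 0.555], [0.061, -0.966, -0.25, -0.155], [-0.001, 0.25, -0.968, 0.383], [0.0, 0.0, 0.0, 1.0]]
```

View pics/w1.png

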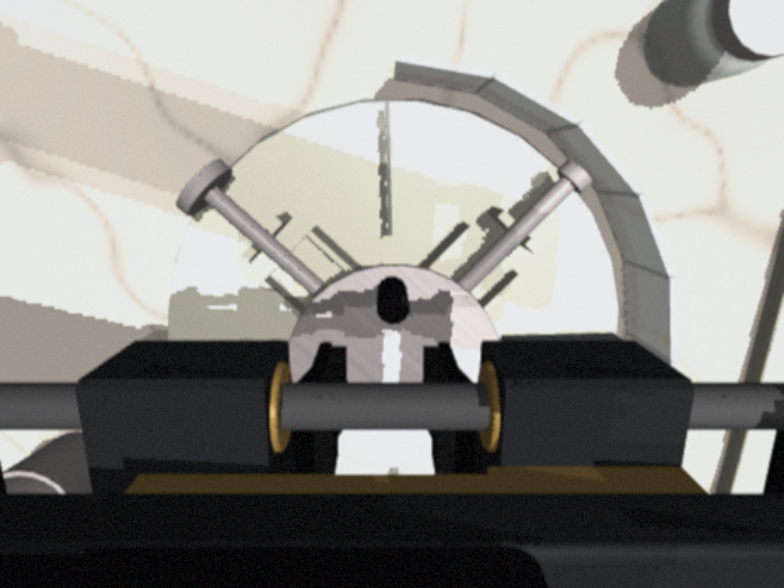

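The wrist view shows the knob at (392,298), the wide foot at (205,185) in the opening, the needed small foot at (573,175) against the guard, and the jar at upper right.

```bash
cat > car.py <<'E'
from h import *
def circ(p):
    b=np.c_[2*p,np.ones(len(p))]; x=np.linalg.lstsq(b,(p**2).sum(1),rcond=None)[0]; return x[:2],np.sqrt(x[2]+x[0]**2+x[1]**2)
def meas(c,cen=np.array([.568,-.28])):
    p=cloud(c).reshape(-1,3); p=p[c['z_map'].ravel()>0.15]
    r=np.hypot(*(p[:,:2]-cen).T)
    g=p[(p[:,2]>.055)&(p[:,2]<.07)&(r>.175)&(r<.2)]; print('wall',circ(g[:,:2]),len(g)); cen=circ(g[:,:2])[0]
    d=p[:,:2]-cen; r=np.hypot(*d.T); a=np.degrees(np.arctan2(d[:,1],d[:,0]))%360
    m=(p[:,2]>.035)&(p[:,2]<.068)&(r>.182)&(r<.195); aa=np.sort(a[m]); i=np.argmax(np.diff(aa)); print('gap',aa[i],aa[i+1])
    k=p[(p[:,2]>.125)&(p[:,2]<.134)&(r<.08)]; print('knob top',k.mean(0),len(k), cv2.minEnclosingCircle((k[:,:2]*1e3).astype(np.float32)) if len(k) else '')
    for lo in (20,110,200):
        m=(p[:,2]>.053)&(p[:,2]<.064)&(r>.124)&(r<.159)&(a>lo)&(a<lo+80); q=p[m]
        if len(q)>15:
            vx,vy,x0,y0=cv2.fitLine((q[:,:2]*1e3).astype(np.float32),2,0,.01,.01).ravel(); off=((x0/1e3-cen[0])*vy-(y0/1e3-cen[1])*vx)*1e3
            print('shaft',lo,len(q),'ang',np.median(a[m]),'fit dir',np.degrees(np.arctan2(vy,vx))%180,'off mm',off,'z',np.percentile(q[:,2],95))
            m=(p[:,2]>.04)&(r>.164)&(r<.18)&(a>lo)&(a<lo+80)&(np.abs(a-np.median(a[m]))<8);print('  foot width',[np.ptp(d[m]@np.array([-vy,vx]))])
    return p,cen
if __name__=='__main__': meas(dict(np.load('wrist.npz')))
E
python3 car.py
```

```text
wall (array([ 0.56898011, -0.28010777]), np.float64(0.18622391069484656)) 2946
gap 1.936696685926566 2.2689718347805847
knob top [ 0.56380635 -0.22536055  0.12883391] 442 ((563.8451538085938, -225.81201171875), 8.918710708618164)
shaft 20 542 ang 50.522926717347545 fit dir 50.60729 off mm 0.51852862321769 z 0.05969955169186476
  foot width [np.float64(0.020773649986645736)]
shaft 110 525 ang 139.8726082403934 fit dir 139.91489 off mm 0.20692470185619538 z 0.059892608893216924
  foot width [np.float64(0.04022323104810813)]
```

```bash
python3 -c "
from h import *
plan(.5638,-.2257,.404,95.5,1)
plan(.5638,-.2257,.275,95.5,4)"
```

```text
t 1.65 pos [ 0.5613 -0.214   0.4049] yaw 94.18 F [ 1.5  7.4 -0.2] gap 0.0264 q7 0.3
1 rows: rot [0.0006, -0.0032, -0.0147] lin [-0.02365, 0.00326, 0.00176]
t 1.65 pos [ 0.5613 -0.214   0.4049] yaw 94.18 F [ 1.5  7.4 -0.2] gap 0.0264 q7 0.3
4 rows: rot [0.0001, -0.0008, -0.0037] lin [-0.00612, 0.00073, 0.06495]
```

```bash
python3 -m jog '[{"delta_rot":[0,0,-0.0147],"linear":[-0.0236,0.0033,0],"hand":0.75},{"delta_rot":[0,0,0],"linear":[0,0,0],"hand":0.75},{"delta_rot":[0,0,0],"linear":[0,0,0],"hand":0.75}]'; python3 - <<'E'
from h import *
plan(.5638,-.2257,.275,95.5,3)
from car import meas
c=cam('wrist'); meas(c)
plan(.5638,-.2257,.275,95.5,3)
E
```

```text
time: 2.02
ee_pos: [0.5615, -0.2374, 0.4044]
tcp_rot: [-3.141, -0.0, 1.646]
contact_force: [0.0, -0.1, -0.2]
finger_gap: 0.022
grasp_force: 0.0
t 2.02 pos [ 0.5615 -0.2374  0.4044] yaw 94.32 F [ 0.  -0.1 -0.2] gap 0.022 q7 0.33
3 rows: rot [-0.0001, -0.0001, -0.0044] lin [0.00765, 0.00224, 0.08624]
wall (array([ 0.56852729, -0.28075969]), np.float64(0.18687990285187991)) 3590
gap 189.20007818466652 357.4962298638517
knob top [ 0.56374333 -0.22547339  0.12891118] 453 ((563.81201171875, -226.00360107421875), 8.923080444335938)
shaft 20 551 ang 50.56963231214083 fit dir 50.59425 off mm 0.4258954496295375 z 0.05988179775599076
  foot width [np.float64(0.01998789552703841)]
shaft 110 545 ang 139.63859828087567 fit dir 140.0668 off mm -0.7984405011136203 z 0.05973748298347094
  foot width [np.float64(0.04054630280483857)]
t 2.08 pos [ 0.5616 -0.2371  0.4045] yaw 94.35 F [0.3 0.5 0.2] gap 0.0217 q7 0.33
3 rows: rot [-0.0001, -0.0001, -0.0043] lin [0.00746, 0.00215, 0.08632]
```

```bash
python3 -m jog '[{"delta_rot":[0,0,-0.012],"linear":[0.0226,0.0066,0],"hand":0.75},{"delta_rot":[0,0,0],"linear":[0,0,0.086],"hand":0.75},{"delta_rot":[0,0,0],"linear":[0,0,0.086],"hand":0.75},{"delta_rot":[0,0,0],"linear":[0,0,0.086],"hand":0.75},{"delta_rot":[0,0,0],"linear":[0,0,0],"hand":0.75}]'; python3 - <<'E'
from h import *
plan(.5638,-.2257,.275,95.5,1)
c=np.array([.5687,-.2804]); n=10; r=.055
# arc about c: to knob angle 95.5+87.8 (+2 mm play), yaw likewise
a=np.radians(95.5+87.8+2); print((c+r*np.array([np.cos(a),np.sin(a)])).round(4))
plan(*(c+r*np.array([np.cos(a),np.sin(a)])),.275,np.degrees(a),n)
E
```

```text
time: 2.7
ee_pos: [0.5633, -0.2235, 0.2728]
tcp_rot: [-3.137, -0.004, 1.669]
contact_force: [-0.2, 1.2, 0.1]
finger_gap: 0.0216
grasp_force: 0.0
t 2.7 pos [ 0.5633 -0.2235  0.2728] yaw 95.62 F [-0.2  1.2  0.1] gap 0.0216 q7 0.29
1 rows: rot [-0.0032, -0.0023, 0.0013] lin [-0.0044, 0.00064, -0.00443]
[ 0.5139 -0.2855]
t 2.7 pos [ 0.5633 -0.2235  0.2728] yaw 95.62 F [-0.2  1.2  0.1] gap 0.0216 q7 0.29
10 rows: rot [-0.0001, -0.0004, -0.0996] lin [-0.00168, -0.01748, -0.00041]
```

```bash
python3 -m jog '[{"delta_rot":[0,0,-0.0996],"linear":[-0.0016,-0.0175,0],"hand":0.75},{"delta_rot":[0,0,-0.0996],"linear":[-0.0016,-0.0175,0],"hand":0.75},{"delta_rot":[0,0,-0.0996],"linear":[-0.0016,-0.0175,0],"hand":0.75},{"delta_rot":[0,0,-0.0996],"linear":[-0.0016,-0.0175,0],"hand":0.75},{"delta_rot":[0,0,-0.0996],"linear":[-0.0016,-0.0175,0],"hand":0.75},{"delta_rot":[0,0,-0.0996],"linear":[-0.0016,-0.0175,0],"hand":0.75},{"delta_rot":[0,0,-0.0996],"linear":[-0.0016,-0.0175,0],"hand":0.75},{"delta_rot":[0,0,-0.0996],"linear":[-0.0016,-0.0175,0],"hand":0.75},{"delta_rot":[0,0,-0.09],"linear":[-0.0016,-0.016,0],"hand":0.75},{"delta_rot":[0,0,-0.09],"linear":[-0.0016,-0.014,0],"hand":0.75},{"delta_rot":[0,0,0],"linear":[0,0,0],"hand":0.75},{"delta_rot":[0,0,0],"linear":[0,0,0],"hand":0.75}]'
cat > look.py <<'E'
from h import *
from car import meas
plan(.5139,-.2855,.275,185.3,1)
for n in ['top','scene']:
    print(n); c=cam(n); np.savez(n+'.npz',**{k:np.array(v) for k,v in c.items()}); meas(c)
E
python3 look.py
```

```text
time: 4.2
ee_pos: [0.5152, -0.2838, 0.2771]
tcp_rot: [-3.14, 0.001, -3.084]
contact_force: [0.3, 0.2, -0.7]
finger_gap: 0.0218
grasp_force: 0.0
t 4.2 pos [ 0.5152 -0.2838  0.2771] yaw -176.67 F [ 0.3  0.2 -0.7] gap 0.0218 q7 1.89
1 rows: rot [-0.0008, 0.0009, -0.0219] lin [0.00279, -0.00323, 0.00416]
top
wall (array([ 0.56517981, -0.279027  ]), np.float64(0.1873350896611753)) 426
gap 198.13914927337916 329.62084153499916
knob top [ 0.50269422 -0.30070967  0.12871502] 4 ((502.89324951171875, -300.4212646484375), 3.5049948692321777)
shaft 110 63 ang 140.0373760798752 fit dir 139.78734 off mm 0.7165846814409238 z 0.06224276160466804
  foot width [np.float64(0.021143489800067552)]
scene
wall (array([ 0.57142582, -0.28000587]), np.float64(0.1874476962713898)) 1167
gap 93.74004819435879 216.04426936219218
knob top [ 0.52252006 -0.28671387  0.12946801] 64 ((526.94970703125, -283.6644592285156), 23.31828498840332)
shaft 110 64 ang 139.53817272371336 fit dir 141.98895 off mm -5.424968503627115 z 0.062083629808481124
  foot width [np.float64(0.020497036445738297)]
shaft 200 63 ang 230.32539543989617 fit dir 50.57698 off mm -0.6715536115173976 z 0.061380052652968156
  foot width [np.float64(0.04029176565990625)]
```

```bash
python3 -m jog '[{"delta_rot":[0,0,0],"linear":[0,0,-0.08],"hand":0.75},{"delta_rot":[0,0,0.09],"linear":[0,0,-0.1],"hand":0.75},{"delta_rot":[0,0,0.09],"linear":[-0.03,0,-0.1],"hand":0.75},{"delta_rot":[0,0,0.09],"linear":[-0.03,0,0],"hand":0.75},{"delta_rot":[0,0,0.09],"linear":[-0.03,0,0],"hand":0.75},{"delta_rot":[0,0,0.09],"linear":[-0.03,0,0],"hand":0.75},{"delta_rot":[0,0,0],"linear":[0,0,0],"hand":0.75},{"delta_rot":[0,0,0],"linear":[0,0,0],"hand":0.75}]'
python3 w.py w2; python3 car.py
```

```text
time: 5.3
ee_pos: [0.5712, -0.3005, 0.4157]
tcp_rot: [-3.141, -0.001, 2.497]
contact_force: [0.6, -0.1, -0.1]
finger_gap: 0.0219
grasp_force: 0.0
t 5.3 pos [ 0.5712 -0.3005  0.4157] yaw 143.09 F [ 0.6 -0.1 -0.1] gap 0.0219 q7 1.22
1 rows: rot [-0.0002, -0.0003, 0.5566] lin [0.10862, 0.10724, 0.02353]
[[0.6, 0.775, 0.2, 0.516], [0.8, -0.581, -0.15, -0.26], [-0.0, 0.25, -0.968, 0.395], [0.0, 0.0, 0.0, 1.0]]
wall (array([ 0.56862763, -0.2805683 ]), np.float64(0.1865685855748827)) 5040
gap 93.40847168576693 183.13145180183437
knob top [ 0.51404344 -0.2849776   0.12894992] 461 ((513.9749755859375, -285.2425537109375), 8.825065612792969)
shaft 110 517 ang 139.63723830475294 fit dir 140.05864 off mm -1.1157730987070014 z 0.05975950841152914Traceback (most recent call last):
  File "car.py", line 18, in <module>
    if __name__=='__main__': meas(dict(np.load('wrist.npz')))
                             ~~~~^^^^^^^^^^^^^^^^^^^^^^^^^^^^
  File "car.py", line 16, in meas
    m=(p[:,2]>.04)&(r>.164)&(r<.18)&(a>lo)&(a<lo+80)&(np.abs(a-np.median(a[m]))<8);print('  foot width',[np.ptp(d[m]@np.array([-vy,vx]))])
                                                                                                         ~~~~~~^^^^^^^^^^^^^^^^^^^^^^^^^
    return _methods._ptp(a, axis=axis, out=out, **kwargs)
           ~~~~~~~~~~~~~^^^^^^^^^^^^^^^^^^^^^^^^^^^^^^^^^
    umr_maximum(a, axis, None, out, keepdims),
    ~~~~~~~~~~~^^^^^^^^^^^^^^^^^^^^^^^^^^^^^^
ValueError: zero-size array to reduction operation maximum which has no identity
```

View pics/w2.png

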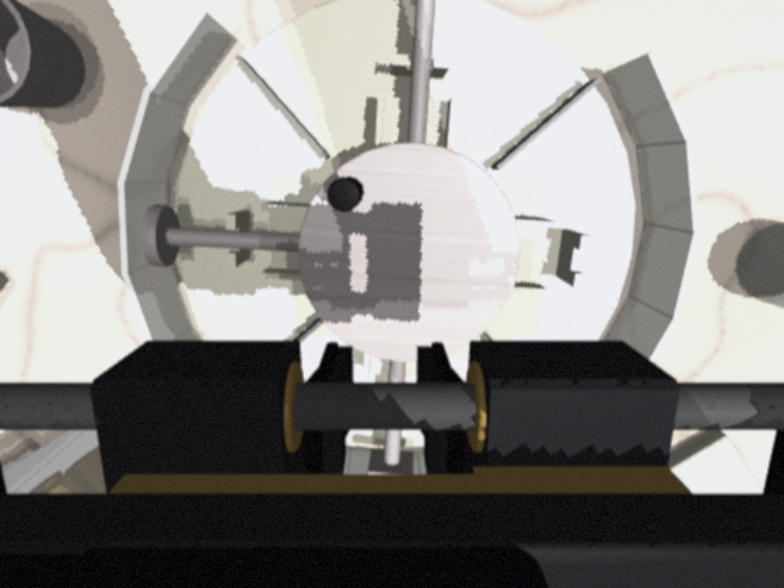

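The view shows the needed shaft nearly vertical at (422,70), the knob at (345,193), and the guard ends at (235,40) and (600,75). The rotor stands at 139.65° and the opening's middle is at 138.27°, so I'll squeeze the knob at the corrected spot.

```bash
python3 -c "
from h import *
plan(.5140,-.2836,.40,183.3,5)"
```

```text
t 5.35 pos [ 0.5711 -0.3005  0.4158] yaw 143.07 F [0.  0.4 1. ] gap 0.0217 q7 1.22
5 rows: rot [-0.0, -0.0, -0.0894] lin [0.02424, -0.00184, 0.00634]
```

```bash
python3 -m jog '[{"delta_rot":[0,0,-0.0894],"linear":[0.0242,-0.0018,0.0063],"hand":0.55},{"delta_rot":[0,0,-0.0894],"linear":[0.0242,-0.0018,0.0063],"hand":0.55},{"delta_rot":[0,0,-0.0894],"linear":[0.0242,-0.0018,0.0063],"hand":0.55},{"delta_rot":[0,0,-0.0894],"linear":[0.0242,-0.0018,0.0063],"hand":0.55},{"delta_rot":[0,0,-0.0894],"linear":[0.0242,-0.0018,0.0063],"hand":0.55},{"delta_rot":[0,0,0],"linear":[0,0,0.08],"hand":0.55},{"delta_rot":[0,0,0],"linear":[0,0,0],"hand":0.55},{"delta_rot":[0,0,0],"linear":[0,0,0],"hand":0.55}]'
python3 -c "
from h import *
plan(.5140,-.2836,.275,183.3,2)"
```

```text
time: 6.35
ee_pos: [0.5147, -0.2839, 0.3612]
tcp_rot: [-3.141, 0.001, -3.086]
contact_force: [0.5, -0.1, 0.1]
finger_gap: 0.0393
grasp_force: 0.0
t 6.35 pos [ 0.5147 -0.2839  0.3612] yaw -176.79 F [ 0.5 -0.1  0.1] gap 0.0393 q7 1.93
2 rows: rot [-0.0002, 0.0003, -0.0005] lin [0.00071, 0.00036, 0.0862]
```

```bash
python3 -m jog '[{"delta_rot":[0,0,0],"linear":[0.0007,0.0,0.086],"hand":0.55},{"delta_rot":[0,0,0],"linear":[0.0007,-0.0006,0.086],"hand":0.55},{"delta_rot":[0,0,0],"linear":[0,0,0],"hand":0.55},{"delta_rot":[0,0,0],"linear":[0,0,0],"hand":1},{"delta_rot":[0,0,0],"linear":[0,0,0],"hand":1},{"delta_rot":[0,0,0],"linear":[0,0,0],"hand":1}]'
python3 -c "
from h import *
plan(.5140,-.2836,.275,183.3,2)"
```

```text
time: 7.1
ee_pos: [0.5144, -0.2844, 0.2757]
tcp_rot: [-3.14, 0.002, -3.086]
contact_force: [0.1, -2.1, 7.3]
finger_gap: 0.017
grasp_force: 30.2
t 7.1 pos [ 0.5144 -0.2844  0.2757] yaw -176.81 F [ 0.1 -2.1  7.3] gap 0.017 q7 1.88
2 rows: rot [-0.0005, 0.0007, -0.0006] lin [0.00037, 0.00081, 0.00072]
```

```bash
python3 -m jog '[{"delta_rot":[0,0,0],"linear":[0,0.0018,0],"hand":1},{"delta_rot":[0,0,0],"linear":[0,0,0],"hand":1},{"delta_rot":[0,0,0],"linear":[0,0,0],"hand":0.55},{"delta_rot":[0,0,0],"linear":[0,0,0],"hand":0.55},{"delta_rot":[0,0,0],"linear":[0,0,-0.09],"hand":0.55},{"delta_rot":[0,0,0.09],"linear":[0,0,-0.1],"hand":0.55},{"delta_rot":[0,0,0.09],"linear":[-0.03,0,-0.08],"hand":0.55},{"delta_rot":[0,0,0.09],"linear":[-0.03,0,0],"hand":0.55},{"delta_rot":[0,0,0.09],"linear":[-0.03,0,0],"hand":0.55},{"delta_rot":[0,0,0.09],"linear":[-0.03,0,0],"hand":0.55},{"delta_rot":[0,0,0],"linear":[0,0,0],"hand":0.55},{"delta_rot":[0,0,0],"linear":[0,0,0],"hand":0.55}]'
python3 - <<'E'
from h import *
from car import meas
c=cam('wrist'); np.savez('wrist.npz',**{k:np.array(v) for k,v in c.items()})
try: meas(c)
except ValueError: pass
c=np.array([.5687,-.2805]); a=np.radians(138.3)
plan(*(c+.139*np.array([np.cos(a),np.sin(a)])),.40,138.3,4)
E
```

```text
time: 8.6
ee_pos: [0.5701, -0.3003, 0.4085]
tcp_rot: [-3.141, -0.001, 2.493]
contact_force: [-0.2, -0.5, 0.9]
finger_gap: 0.0392
grasp_force: 0.0
wall (array([ 0.56870651, -0.28058507]), np.float64(0.18658411252844492)) 5042
gap 93.41689537094013 183.10902282754503
knob top [ 0.51403364 -0.28506343  0.12896929] 492 ((514.1300048828125, -285.33612060546875), 8.954379081726074)
shaft 110 521 ang 139.65250948844871 fit dir 139.95526 off mm -0.7348733453626799 z 0.05998894333171273
t 8.65 pos [ 0.57   -0.3004  0.4088] yaw 142.81 F [0.1 0.1 0.4] gap 0.0391 q7 1.21
4 rows: rot [-0.0, -0.0001, 0.0125] lin [0.07617, 0.01075, 0.00442]
```

```bash
python3 -m jog '[{"delta_rot":[0,0,-0.09],"linear":[0.0242,-0.0018,0.005],"hand":0.55},{"delta_rot":[0,0,-0.09],"linear":[0.0242,-0.0018,0.005],"hand":0.55},{"delta_rot":[0,0,-0.09],"linear":[0.0242,-0.0018,0.005],"hand":0.55},{"delta_rot":[0,0,-0.09],"linear":[0.0242,-0.0018,0.005],"hand":0.55},{"delta_rot":[0,0,-0.09],"linear":[0.0242,-0.0018,0.005],"hand":0.55},{"delta_rot":[0,0,0],"linear":[0,0,0.08],"hand":0.55},{"delta_rot":[0,0,0],"linear":[0,0,0.08],"hand":0.55},{"delta_rot":[0,0,0],"linear":[0,0,0.082],"hand":0.55},{"delta_rot":[0,0,0],"linear":[0,0,0],"hand":0.75},{"delta_rot":[0,0,0],"linear":[0,0,0],"hand":0.75}]'
python3 -c "
from h import *
plan(.5140,-.2814,.275,183.3,1)"
```

```text
time: 9.9
ee_pos: [0.5139, -0.2836, 0.2772]
tcp_rot: [-3.14, 0.002, -3.085]
contact_force: [0.3, 0.6, 0.8]
finger_gap: 0.0268
grasp_force: 0.0
t 9.9 pos [ 0.5139 -0.2836  0.2772] yaw -176.78 F [0.3 0.6 0.8] gap 0.0268 q7 1.88
1 rows: rot [-0.0008, 0.0011, -0.0009] lin [-0.00038, 0.00444, 0.00438]
```

```bash
python3 -m jog '[{"delta_rot":[0,0,0],"linear":[0,0,0],"hand":0.75},{"delta_rot":[0,0,0],"linear":[0,0.0016,0],"hand":0.75},{"delta_rot":[0,0,0],"linear":[0,0.0014,0],"hand":0.75},{"delta_rot":[0,0,0],"linear":[0,0.0014,0],"hand":0.75},{"delta_rot":[0,0,0],"linear":[0,0,0],"hand":0.75},{"delta_rot":[0,0,0],"linear":[0,0,0],"hand":0.75}]'
python3 -c "
from h import *
plan(.5140,-.2814,.275,183.3,1)"
python3 -m jog '[{"delta_rot":[0,0,0],"linear":[0,0,-0.09],"hand":0.75},{"delta_rot":[0,0,0.09],"linear":[0,0,-0.1],"hand":0.55},{"delta_rot":[0,0,0.09],"linear":[-0.03,0,-0.08],"hand":0.55},{"delta_rot":[0,0,0.09],"linear":[-0.03,0,0],"hand":0.55},{"delta_rot":[0,0,0.09],"linear":[-0.03,0,0],"hand":0.55},{"delta_rot":[0,0,0.09],"linear":[-0.03,0,0],"hand":0.55},{"delta_rot":[0,0,0],"linear":[0,0,0],"hand":0.55},{"delta_rot":[0,0,0],"linear":[0,0,0],"hand":0.55}]'
cat > m2.py <<'E'
from h import *
from car import meas
c=cam('wrist'); np.savez('wrist.npz',**{k:np.array(v) for k,v in c.items()})
try: meas(c)
except ValueError: pass
c=np.array([.5687,-.2805]); a=np.radians(138.5)
plan(*(c+.139*np.array([np.cos(a),np.sin(a)])),.40,138.5,4)
E
python3 m2.py
```

```text
time: 10.65
ee_pos: [0.5134, -0.2815, 0.2756]
tcp_rot: [-3.141, 0.0, -3.086]
contact_force: [0.0, -1.4, -0.1]
finger_gap: 0.0217
grasp_force: 0.9
t 10.65 pos [ 0.5134 -0.2815  0.2756] yaw -176.82 F [ 0.  -1.4 -0.1] gap 0.0217 q7 1.88
1 rows: rot [-0.0002, 0.0001, -0.0014] lin [-0.00125, 0.00016, 0.00114]
time: 11.65
ee_pos: [0.5697, -0.2981, 0.41]
tcp_rot: [3.141, -0.002, 2.493]
contact_force: [-0.3, 0.1, -1.1]
finger_gap: 0.0389
grasp_force: 0.0
wall (array([ 0.56863358, -0.28056873]), np.float64(0.1865736184007748)) 4922
gap 93.4471714109186 183.1376914656735
knob top [ 0.51381489 -0.28182493  0.12890974] 487 ((513.9808349609375, -281.9465637207031), 8.888772010803223)
shaft 110 571 ang 136.3843354473844 fit dir 136.12436 off mm 0.6258929706311617 z 0.05992160085282411
t 11.7 pos [ 0.5696 -0.2981  0.4102] yaw 142.82 F [ 0.  -0.8  0.4] gap 0.039 q7 1.21
4 rows: rot [-0.0, -0.0002, 0.012] lin [0.07533, 0.00986, 0.00516]
```

```bash
python3 -m jog '[{"delta_rot":[0,0,-0.09],"linear":[0.0242,-0.0018,0.005],"hand":0.55},{"delta_rot":[0,0,-0.09],"linear":[0.0242,-0.0018,0.005],"hand":0.55},{"delta_rot":[0,0,-0.09],"linear":[0.0242,-0.0018,0.005],"hand":0.55},{"delta_rot":[0,0,-0.09],"linear":[0.0242,-0.0018,0.005],"hand":0.55},{"delta_rot":[0,0,-0.09],"linear":[0.0242,-0.0018,0.005],"hand":0.55},{"delta_rot":[0,0,0],"linear":[0,0,0.08],"hand":0.55},{"delta_rot":[0,0,0],"linear":[0,0,0.08],"hand":0.55},{"delta_rot":[0,0,0],"linear":[0,0,0.082],"hand":0.55},{"delta_rot":[0,0,0],"linear":[0,0,0],"hand":0.75},{"delta_rot":[0,0,0],"linear":[0,0,0],"hand":0.75},{"delta_rot":[0,0,0],"linear":[0,0,0],"hand":0.75}]'
python3 -c "
from h import *
plan(.5140,-.2824,.275,183.3,1)"
```

```text
time: 13.08
ee_pos: [0.5139, -0.2817, 0.2793]
tcp_rot: [-3.139, 0.003, -3.086]
contact_force: [0.4, -0.6, -0.3]
finger_gap: 0.0228
grasp_force: 0.0
t 13.07 pos [ 0.5139 -0.2817  0.2793] yaw -176.8 F [ 0.4 -0.6 -0.3] gap 0.0228 q7 1.88
1 rows: rot [-0.0015, 0.0018, -0.0012] lin [-0.00012, -0.00142, 0.00856]
```

```bash
python3 -m jog '[{"delta_rot":[0,0,0],"linear":[0,-0.0007,0.006],"hand":0.75},{"delta_rot":[0,0,0],"linear":[0,-0.0007,0],"hand":0.75},{"delta_rot":[0,0,0],"linear":[0,0,0],"hand":0.75},{"delta_rot":[0,0,0],"linear":[0,0,0],"hand":0.75}]'
python3 -c "
from h import *
plan(.5140,-.2824,.275,183.3,1)"
python3 -m jog '[{"delta_rot":[0,0,0],"linear":[0,0,-0.09],"hand":0.75},{"delta_rot":[0,0,0.09],"linear":[0,0,-0.1],"hand":0.55},{"delta_rot":[0,0,0.09],"linear":[-0.03,0,-0.08],"hand":0.55},{"delta_rot":[0,0,0.09],"linear":[-0.03,0,0],"hand":0.55},{"delta_rot":[0,0,0.09],"linear":[-0.03,0,0],"hand":0.55},{"delta_rot":[0,0,0.09],"linear":[-0.03,0,0],"hand":0.55},{"delta_rot":[0,0,0],"linear":[0,0,0],"hand":0.55},{"delta_rot":[0,0,0],"linear":[0,0,0],"hand":0.55}]'
python3 m2.py
```

```text
time: 13.58
ee_pos: [0.5132, -0.2822, 0.274]
tcp_rot: [-3.142, 0.0, -3.086]
contact_force: [0.7, -0.2, -0.4]
finger_gap: 0.0219
grasp_force: 0.0
t 13.57 pos [ 0.5132 -0.2822  0.274 ] yaw -176.81 F [ 0.7 -0.2 -0.4] gap 0.0219 q7 1.88
1 rows: rot [-0.0001, 0.0, -0.0013] lin [-0.00167, -0.00056, -0.00192]
time: 14.58
ee_pos: [0.5695, -0.2992, 0.4088]
tcp_rot: [-3.141, -0.001, 2.493]
contact_force: [0.2, 0.0, -0.4]
finger_gap: 0.0392
grasp_force: 0.0
wall (array([ 0.568727  , -0.28062281]), np.float64(0.18659990796992462)) 5016
gap 93.41425437423331 183.10063263275546
knob top [ 0.51384928 -0.28188761  0.12891997] 489 ((513.7283325195312, -282.0784912109375), 9.013419151306152)
shaft 110 553 ang 136.43763138787378 fit dir 136.27263 off mm 0.35010998350559763 z 0.059990684865466916
t 14.62 pos [ 0.5694 -0.2992  0.409 ] yaw 142.81 F [ 0.1 -0.1  0. ] gap 0.039 q7 1.21
4 rows: rot [-0.0, -0.0001, 0.012] lin [0.07558, 0.01031, 0.0045]
```

```bash
python3 -m jog '[{"delta_rot":[0,0,-0.09],"linear":[0.0242,-0.0018,0.005],"hand":0.6},{"delta_rot":[0,0,-0.09],"linear":[0.0242,-0.0018,0.005],"hand":0.6},{"delta_rot":[0,0,-0.09],"linear":[0.0242,-0.0018,0.005],"hand":0.6},{"delta_rot":[0,0,-0.09],"linear":[0.0242,-0.0018,0.005],"hand":0.6},{"delta_rot":[0,0,-0.09],"linear":[0.0242,-0.0018,0.005],"hand":0.6},{"delta_rot":[0,0,0],"linear":[0,0,0.08],"hand":0.6},{"delta_rot":[0,0,0],"linear":[0,0,0.08],"hand":0.6},{"delta_rot":[0,0,0],"linear":[0,0,0.082],"hand":0.7},{"delta_rot":[0,0,0],"linear":[0,-0.003,0],"hand":0.75},{"delta_rot":[0,0,0],"linear":[0,0,0],"hand":0.75},{"delta_rot":[0,0,0],"linear":[0,0,0],"hand":0.75}]'
cat > sh.py <<'E'
from h import *
s=env.get_state(); print(s['ee_pos'].round(4),s['contact_force'].round(1),s['finger_gap'].round(4))
for n,cen in [('top',[.5652,-.2791]),('scene',[.5714,-.28])]:
    p=cloud(cam(n)).reshape(-1,3); d=p[:,:2]-cen; r=np.hypot(*d.T); a=np.degrees(np.arctan2(d[:,1],d[:,0]))%360
    for lo in (120,215):
        m=(p[:,2]>.055)&(p[:,2]<.066)&(r>.124)&(r<.175)&(a>lo)&(a<lo+35); print(n,lo,m.sum(),a[m].mean().round(2),np.median(a[m]).round(2))
E
python3 sh.py; python3 -m jog '[{"delta_rot":[0,0,0],"linear":[0,-0.001,0],"hand":0.75},{"delta_rot":[0,0,0],"linear":[0,-0.001,0],"hand":0.75},{"delta_rot":[0,0,0],"linear":[0,0,0],"hand":0.75}]'; python3 sh.py
```

```text
time: 16.0
ee_pos: [0.5135, -0.2835, 0.2774]
tcp_rot: [-3.141, 0.002, -3.086]
contact_force: [-0.3, 1.8, 0.1]
finger_gap: 0.0217
grasp_force: 1.0
time: 16.38
ee_pos: [0.5134, -0.2849, 0.276]
tcp_rot: [-3.141, 0.001, -3.086]
contact_force: [-0.3, 0.9, 0.4]
finger_gap: 0.0215
grasp_force: 0.6Traceback (most recent call last):
  File "sh.py", line 2, in <module>
    s=env.get_state(); print(s['ee_pos'].round(4),s['contact_force'].round(1),s['finger_gap'].round(4))
                                                                              ^^^^^^^^^^^^^^^^^^^^^
AttributeError: 'float' object has no attribute 'round'
Traceback (most recent call last):
  File "sh.py", line 2, in <module>
    s=env.get_state(); print(s['ee_pos'].round(4),s['contact_force'].round(1),s['finger_gap'].round(4))
                                                                              ^^^^^^^^^^^^^^^^^^^^^
AttributeError: 'float' object has no attribute 'round'
```

```bash
sed -i "s/s\['finger_gap'\].round(4)/s['finger_gap']/" sh.py; python3 sh.py
python3 -m jog '[{"delta_rot":[0,0,0],"linear":[0,0.002,-0.09],"hand":0.6},{"delta_rot":[0,0,0.09],"linear":[0,0,-0.1],"hand":0.55},{"delta_rot":[0,0,0.09],"linear":[-0.03,0,-0.08],"hand":0.55},{"delta_rot":[0,0,0.09],"linear":[-0.03,0,0],"hand":0.55},{"delta_rot":[0,0,0.09],"linear":[-0.03,0,0],"hand":0.55},{"delta_rot":[0,0,0.09],"linear":[-0.03,0,0],"hand":0.55},{"delta_rot":[0,0,0],"linear":[0,0,0],"hand":0.55},{"delta_rot":[0,0,0],"linear":[0,0,0],"hand":0.55}]'
python3 m2.py
```

```text
[ 0.5134 -0.2849  0.276 ] [-0.3  0.9  0.4] 0.02152620119677824
top 120 93 138.03 138.01
top 215 0 nan nan
scene 120 100 137.61 137.43
scene 215 76 228.25 228.58
time: 17.48
ee_pos: [0.5692, -0.3012, 0.4102]
tcp_rot: [-3.141, -0.001, 2.493]
contact_force: [0.0, -0.0, -0.5]
finger_gap: 0.0391
grasp_force: 0.0
wall (array([ 0.56870222, -0.28062457]), np.float64(0.18659875018752972)) 5022
gap 93.44421534951616 183.09397595399463
knob top [ 0.5139021  -0.28349084  0.1289024 ] 487 ((513.9313354492188, -283.6931457519531), 8.975152969360352)
shaft 110 529 ang 138.13644669875336 fit dir 138.71332 off mm -1.505395965860426 z 0.059757129929029575
t 17.52 pos [ 0.5692 -0.3011  0.4104] yaw 142.79 F [0.1 0.  0. ] gap 0.0392 q7 1.21
4 rows: rot [-0.0001, -0.0, 0.0119] lin [0.07608, 0.01113, 0.00522]sh.py:6: RuntimeWarning: Mean of empty slice.
  m=(p[:,2]>.055)&(p[:,2]<.066)&(r>.124)&(r<.175)&(a>lo)&(a<lo+35); print(n,lo,m.sum(),a[m].mean().round(2),np.median(a[m]).round(2))
  ret = ret.dtype.type(ret / rcount)
  return _methods._mean(a, axis=axis, dtype=dtype,
```

```bash
python3 -m jog '[{"delta_rot":[0,0,0.0123],"linear":[0.0761,0.0109,0.01],"hand":0.4},{"delta_rot":[0,0,0.0123],"linear":[0.0761,0.0109,0.04],"hand":0.4},{"delta_rot":[0,0,0.0123],"linear":[0.0761,0.0109,0.05],"hand":0.4},{"delta_rot":[0,0,0.0123],"linear":[0.0761,0.0109,0.05],"hand":0.4},{"delta_rot":[0,0,0],"linear":[0,0,0],"hand":0.4},{"delta_rot":[0,0,0],"linear":[0,0,0],"hand":0.4}]'
python3 - <<'E'
from h import *
c=np.array([.5687,-.2806]); a=np.radians(138.2); u=np.array([np.cos(a),np.sin(a)])
plan(*(c+.139*u),.218,138.2,2)
q=cam('wrist'); p=cloud(q).reshape(-1,3); p=p[q['z_map'].ravel()>.12]; d=p[:,:2]-c; al=d@u; la=d@np.array([-u[1],u[0]])
m=(al>.124)&(al<.16)&(abs(la)<.02)&(p[:,2]>.05); print(m.sum(),np.median(la[m]),np.percentile(p[m,2],95),np.polyfit(al[m],la[m],1) if m.sum()>9 else '')
m=(al>.15)&(al<.2)&(abs(la)<.015)&(p[:,2]>.06); print('foot',m.sum(),al[m].min() if m.any() else '',al[m].max() if m.any() else '')
E
```

```text
time: 18.27
ee_pos: [0.4652, -0.189, 0.3363]
tcp_rot: [-3.141, 0.002, 2.413]
contact_force: [0.6, 0.2, -0.1]
finger_gap: 0.0518
grasp_force: 0.0
t 18.27 pos [ 0.4652 -0.189   0.3363] yaw 138.28 F [ 0.6  0.2 -0.1] gap 0.0518 q7 1.12
2 rows: rot [-0.0001, 0.0007, 0.0004] lin [0.00096, 0.00077, 0.11833]
756 -0.0009351875314954866 0.05981981701086854 [ 0.00459662 -0.00132417]
foot 323 0.1504083574923337 0.17191967788405974
```

```bash
python3 -m jog '[{"delta_rot":[0,0,0],"linear":[0.001,0.0013,0.1],"hand":0.4},{"delta_rot":[0,0,0],"linear":[0.001,0.0013,0.1],"hand":0.4},{"delta_rot":[0,0,0],"linear":[0,0,0.036],"hand":0.4},{"delta_rot":[0,0,0],"linear":[0,0,0],"hand":0.6},{"delta_rot":[0,0,0],"linear":[0,0,0],"hand":1},{"delta_rot":[0,0,0],"linear":[0,0,0],"hand":1},{"delta_rot":[0,0,0],"linear":[0,0,0],"hand":1}]'
python3 - <<'E'
from h import *
c=np.array([.5687,-.2806]); a=np.radians(138.2); u=np.array([np.cos(a),np.sin(a)])
plan(*(c+.186*u),.218,138.2,6)
E
```

```text
time: 19.2
ee_pos: [0.4655, -0.1871, 0.2186]
tcp_rot: [3.142, 0.002, 2.413]
contact_force: [-0.9, 1.4, 0.0]
finger_gap: 0.0201
grasp_force: 0.0
t 19.2 pos [ 0.4655 -0.1871  0.2186] yaw 138.25 F [-0.9  1.4  0. ] gap 0.0201 q7 1.01
6 rows: rot [0.0, 0.0002, 0.0001] lin [0.0156, -0.0003, 0.00017]
```

```bash
python3 -m jog '[{"delta_rot":[0,0,0],"linear":[0,0,0],"hand":1},{"delta_rot":[0,0,0],"linear":[0,0,0],"hand":1},{"delta_rot":[0,0,0],"linear":[0,0,0],"hand":1},{"delta_rot":[0,0,0],"linear":[0.008,0,0],"hand":1},{"delta_rot":[0,0,0],"linear":[0.016,0,0],"hand":1},{"delta_rot":[0,0,0],"linear":[0.018,0,0],"hand":1},{"delta_rot":[0,0,0],"linear":[0.018,0,0],"hand":1},{"delta_rot":[0,0,0],"linear":[0.018,0,0],"hand":1},{"delta_rot":[0,0,0],"linear":[0.016,0,0],"hand":1},{"delta_rot":[0,0,0],"linear":[0,0,0],"hand":1},{"delta_rot":[0,0,0],"linear":[0,0,0],"hand":1}]'
python3 - <<'E'
from h import *
c=np.array([.5687,-.2806]); a=np.radians(138.2); u=np.array([np.cos(a),np.sin(a)])
s=env.get_state(); d=s['ee_pos'][:2]-c; print(d@u, d@[-u[1],u[0]])
C=cam('top'); p=cloud(C).reshape(-1,3); d=p[:,:2]-[.5652,-.2791]; al=d@u; la=d@[-u[1],u[0]]
m=(abs(la)<.025)&(p[:,2]>.06)&(p[:,2]<.072)&(al>.17)&(al<.24); print(m.sum(), al[m].max() if m.any() else '')
E
```

```text
time: 20.58
ee_pos: [0.4297, -0.1554, 0.2172]
tcp_rot: [-3.141, -0.001, 2.413]
contact_force: [-1.4, 0.2, 1.5]
finger_gap: 0.0111
grasp_force: 30.0
0.18702937873962902 -0.0006726394298325662
12 0.21860488137869938
```

```bash
python3 -m jog '[{"delta_rot":[0,0,0],"linear":[0,0,-0.03],"hand":1},{"delta_rot":[0,0,0],"linear":[0,0,-0.06],"hand":1},{"delta_rot":[0,0,0],"linear":[0,0,-0.08],"hand":1},{"delta_rot":[0,0,0],"linear":[0,0,0],"hand":1},{"delta_rot":[0,0,0],"linear":[0,0,0],"hand":1}]'
python3 - <<'E'
from h import *
plan(.4500,.085,.300,87.3,8)
E
```

```text
time: 21.25
ee_pos: [0.4299, -0.1557, 0.3025]
tcp_rot: [-3.141, 0.0, 2.413]
contact_force: [-0.3, -0.4, -1.9]
finger_gap: 0.011
grasp_force: 30.0
t 21.25 pos [ 0.4299 -0.1557  0.3025] yaw 138.25 F [-0.3 -0.4 -1.9] gap 0.011 q7 1.13
8 rows: rot [-0.0, 0.0, 0.0708] lin [0.05361, 0.03189, 0.00062]
```

```bash
python3 -m jog '[{"delta_rot":[0,0,0.0708],"linear":[0.0536,0.0319,0],"hand":1},{"delta_rot":[0,0,0.0708],"linear":[0.0536,0.0319,0],"hand":1},{"delta_rot":[0,0,0.0708],"linear":[0.0536,0.0319,0],"hand":1},{"delta_rot":[0,0,0.0708],"linear":[0.0536,0.0319,0],"hand":1},{"delta_rot":[0,0,0.0708],"linear":[0.0536,0.0319,0],"hand":1},{"delta_rot":[0,0,0.0708],"linear":[0.0536,0.0319,0],"hand":1},{"delta_rot":[0,0,0.0708],"linear":[0.0536,0.0319,0],"hand":1},{"delta_rot":[0,0,0.0708],"linear":[0.0536,0.0319,0],"hand":1},{"delta_rot":[0,0,0],"linear":[0,0,0],"hand":1},{"delta_rot":[0,0,0],"linear":[0,0,0],"hand":1}]'
python3 w.py w3
```

```text
time: 22.5
ee_pos: [0.4497, 0.0844, 0.3015]
tcp_rot: [-3.139, -0.0, 1.524]
contact_force: [-0.1, -0.7, -0.5]
finger_gap: 0.0113
grasp_force: 30.0
t 22.5 pos [0.4497 0.0844 0.3015] yaw 87.33 F [-0.1 -0.7 -0.5] gap 0.0113 q7 -0.32
1 rows: rot [-0.0016, -0.0001, -0.063] lin [-0.60779, 0.24862, -0.20555]
[[0.999, -0.043, -0.014, 0.452], [-0.046, -0.967, -0.25, 0.152], [-0.003, 0.251, -0.968, 0.281], [0.0, 0.0, 0.0, 1.0]]
```

View pics/w3.png

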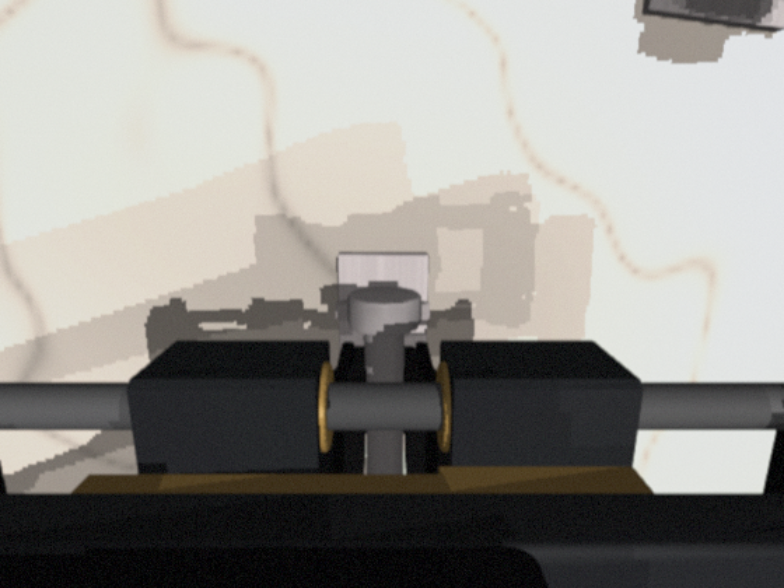

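The wrist view shows the foot at (383,310) and the rest's base edge behind it from (338,252) to (428,252), so the pusher is parallel to the rest. I'll locate that edge.

```bash
python3 - <<'E'
from h import *
c=dict(np.load('wrist.npz'))
a=ray(c,338/1.4,252.5/1.4,.01); b=ray(c,428/1.4,252.5/1.4,.01); print(a,b,np.linalg.norm(a-b))
v=(b-a)/np.linalg.norm(b-a); ang=np.degrees(np.arctan2(v[1],v[0])); print('edge ang',ang)
u=np.array([-v[1],v[0]]); mid=(a+b)[:2]/2; print('rest centre',mid-.04*u)
p=cloud(c).reshape(-1,3); m=(abs(p[:,2]-.01)<.003)&(abs(p[:,0]-.4466)<.04)&(p[:,1]>.08)&(p[:,1]<.13)
q=p[m]; print(len(q),q[:,1].max(),q[:,0].min(),q[:,0].max())
# pusher tilt: top line z along y
m=(abs(p[:,0]-.4497)<.01)&(p[:,2]>.1)&(p[:,2]<.2)&(c['z_map'].ravel()>.1); q=p[m]
for lo in np.arange(.08,.13,.005):
    k=q[(q[:,1]>=lo)&(q[:,1]<lo+.005)]
    if len(k)>3: print(round(lo,3),len(k),k[:,2].max().round(4),k[k[:,2]>k[:,2].max()-.001][:,0].mean().round(4))
E
```

```text
[0.4244853  0.10875927 0.01      ] [0.47324739 0.10655909 0.01      ] 0.04881170265046655
edge ang -2.583470998759241
rest centre [0.44706335 0.06769983]
1611 0.10738376339182228 0.4229400243821178 0.47286223389707754
0.08 373 0.1799 0.4593
0.085 326 0.1866 0.4594
0.09 836 0.1918 0.4596
0.095 320 0.1917 0.4596
0.1 312 0.1439 0.4498
0.105 383 0.149 0.4502
0.11 607 0.1489 0.4497
0.115 619 0.1493 0.4514
```

```bash
python3 - <<'E'
from h import *
plan(.4490,.1099,.3,87.4,2)
E
python3 -m jog '[{"delta_rot":[0,0,0],"linear":[0.0255,0.0015,0],"hand":1},{"delta_rot":[0,0,0],"linear":[0.0255,0.001,0.02],"hand":1},{"delta_rot":[0,0,0],"linear":[0,0,0.06],"hand":1},{"delta_rot":[0,0,0],"linear":[0,0,0.05],"hand":1},{"delta_rot":[0,0,0],"linear":[0,0,0.02],"hand":1},{"delta_rot":[0,0,0],"linear":[0,0,0],"hand":1},{"delta_rot":[0,0,0],"linear":[0,0,0],"hand":1}]'
python3 - <<'E'
from h import *
plan(.4490,.1099,.2146,87.4,1)
E
```

```text
t 22.55 pos [0.4497 0.084  0.3017] yaw 87.27 F [-0.2  0.  -0.9] gap 0.0108 q7 -0.32
2 rows: rot [-0.0006, 0.0002, -0.0007] lin [0.02583, -0.00196, 0.0017]
time: 23.42
ee_pos: [0.4532, 0.1103, 0.2284]
tcp_rot: [3.14, 0.0, 1.523]
contact_force: [0.8, -0.7, -1.0]
finger_gap: 0.0109
grasp_force: 30.0
t 23.43 pos [0.4532 0.1103 0.2284] yaw 87.26 F [ 0.8 -0.7 -1. ] gap 0.0109 q7 -0.55
1 rows: rot [0.001, 0.0002, -0.0016] lin [-0.00126, -0.00849, 0.02752]
```

```bash
python3 -m jog '[{"delta_rot":[0,0,0],"linear":[-0.001,-0.0085,0],"hand":1},{"delta_rot":[0,0,0],"linear":[0,0,0.014],"hand":1},{"delta_rot":[0,0,0],"linear":[0,0,0.010],"hand":1},{"delta_rot":[0,0,0],"linear":[0,0,0],"hand":1},{"delta_rot":[0,0,0],"linear":[0,0,0],"hand":1}]'
python3 - <<'E'
from h import *
plan(.4490,.1099,.2146,87.4,1)
E
```

```text
time: 24.05
ee_pos: [0.4484, 0.1102, 0.2154]
tcp_rot: [-3.141, -0.0, 1.523]
contact_force: [0.1, 0.7, -1.4]
finger_gap: 0.0111
grasp_force: 30.0
t 24.05 pos [0.4484 0.1102 0.2154] yaw 87.28 F [ 0.1  0.7 -1.4] gap 0.0111 q7 -0.57
1 rows: rot [-0.0003, -0.0001, -0.0013] lin [-0.00056, 0.0012, 0.00153]
```

Force is still only the pusher's weight, so I'll lower 1 mm, release and rise for a look.

```bash
python3 -m jog '[{"delta_rot":[0,0,0],"linear":[0,0.001,0.002],"hand":1},{"delta_rot":[0,0,0],"linear":[0,0,0],"hand":0.8},{"delta_rot":[0,0,0],"linear":[0,0,0],"hand":0.6},{"delta_rot":[0,0,0],"linear":[0,0,0],"hand":0.4},{"delta_rot":[0,0,0],"linear":[0,0,0],"hand":0.3},{"delta_rot":[0,0,0],"linear":[0,0,-0.05],"hand":0.3},{"delta_rot":[0,0,0],"linear":[0,0,-0.1],"hand":0.3},{"delta_rot":[0,0,0],"linear":[-0.06,0,-0.1],"hand":0.3},{"delta_rot":[0,0,0],"linear":[-0.1,0,0],"hand":0.3},{"delta_rot":[0,0,0],"linear":[-0.1,0,0],"hand":0.3},{"delta_rot":[0,0,0],"linear":[0,0,0],"hand":0.3},{"delta_rot":[0,0,0],"linear":[0,0,0],"hand":0.3}]'
python3 w.py w4
```

```text
time: 25.55
ee_pos: [0.4428, -0.0191, 0.3395]
tcp_rot: [-3.142, -0.0, 1.524]
contact_force: [0.4, 1.1, 0.0]
finger_gap: 0.0608
grasp_force: 0.0
t 25.55 pos [ 0.4428 -0.0191  0.3395] yaw 87.29 F [0.4 1.1 0. ] gap 0.0608 q7 0.02
1 rows: rot [-0.0, -0.0002, -0.0634] lin [-0.40015, 0.25358, -0.12922]
[[0.999, -0.045, -0.012, 0.445], [-0.046, -0.967, -0.25, 0.048], [-0.0, 0.25, -0.968, 0.319], [0.0, 0.0, 0.0, 1.0]]
```

View pics/w4.png

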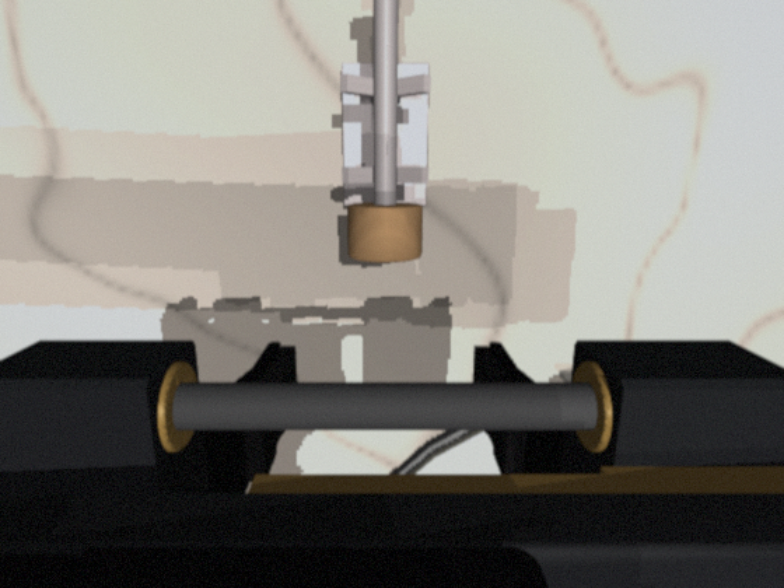

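The pusher lies straight in both V-blocks (85 and 185 px rows) with its handle at (385,232). Next I measure the handle's pose.

```bash
python3 - <<'E'
from h import *
c=dict(np.load('wrist.npz')); p=cloud(c); im=c['img'].astype(int); z=c['z_map']
m=(im[...,0]-im[...,2]>35)&(z>.1); m[:130]=0; m[200:]=0
q=p[m]; q=q[(q[:,2]>.03)&(q[:,2]<.08)]
print(len(q),'y',np.percentile(q[:,1],[1,99]),'x',np.percentile(q[:,0],[1,99]),'ztop',np.percentile(q[:,2],98))
t=q[q[:,2]>q[:,2].max()-.004]; print('top y',np.percentile(t[:,1],[1,99]),'x',t[:,0].mean())
P=p.reshape(-1,3); s=P[(abs(P[:,0]-.4475)<.007)&(P[:,2]>.05)&(P[:,2]<.06)&(P[:,1]>.035)&(P[:,1]<.15)]
f=np.polyfit(s[:,1],s[:,0],1); print('shaft',len(s),f,'ang',90-np.degrees(np.arctan(f[0])),[ (round(y,3),s[abs(s[:,1]-y)<.004][:,2].max().round(4)) for y in (.05,.07,.09,.11) if (abs(s[:,1]-y)<.004).any()])
# tube from scene/top npz, bias corrected
for n,b in [('top',[.0035,-.0015]),('scene',[-.0027,-.0006])]:
    C=dict(np.load(n+'.npz')); P=cloud(C).reshape(-1,3); P[:,:2]+=b
    t=P[(P[:,2]>.06)&(P[:,2]<.1)&(np.hypot(P[:,0]-.626,P[:,1]-.256)<.07)]
    print(n,cv2.minAreaRect((t[:,:2]*1e3).astype(np.float32)), t[:,2].max())
    t=P[(P[:,2]>.018)&(P[:,2]<.028)&(np.hypot(P[:,0]-.64,P[:,1]-.345)<.1)]
    print(n,'tray',cv2.minAreaRect((t[:,:2]*1e3).astype(np.float32)))
plan(.4453,.0134,.216,87.4,3)
E
```

```text
1970 y [0.00328778 0.03029027] x [0.42636045 0.46248004] ztop 0.069764873126909
top y [0.00352955 0.02990567] x 0.4442090557535129
shaft 2283 [0.04205148 0.44391343] ang 87.59204654677386 [(0.05, np.float64(0.0565)), (0.07, np.float64(0.0567)), (0.09, np.float64(0.0571)), (0.11, np.float64(0.0564))]
top ((625.1603393554688, 255.74697875976562), (85.09596252441406, 58.09528732299805), 79.6377944946289) 0.09725291439912609
top tray ((641.1830444335938, 348.15972900390625), (150.46343994140625, 131.13735961914062), 80.70999145507812)
scene ((624.6452026367188, 255.49346923828125), (85.26746368408203, 56.70386505126953), 80.31847381591797) 0.09784483459349602
scene tray ((640.3114624023438, 347.8111877441406), (150.0451202392578, 132.46185302734375), 80.36964416503906)
t 25.6 pos [ 0.4429 -0.0186  0.3394] yaw 87.38 F [ 0.   0.2 -0.6] gap 0.0611 q7 0.02
3 rows: rot [-0.0, -0.0001, -0.0001] lin [0.02133, 0.00066, 0.08228]
```

```bash
python3 -m jog '[{"delta_rot":[0,0,0],"linear":[0.03,0.0,0.04],"hand":0.25},{"delta_rot":[0,0,0],"linear":[0.037,0,0.08],"hand":0.25},{"delta_rot":[0,0,0],"linear":[0,0,0.08],"hand":0.25},{"delta_rot":[0,0,0],"linear":[0,0,0.044],"hand":0.25},{"delta_rot":[0,0,0],"linear":[0,0,0],"hand":0.25},{"delta_rot":[0,0,0],"linear":[0,0,0],"hand":0.25}]'
python3 - <<'E'
from h import *
plan(.4445,.0150,.216,87.6,1)
E
```

```text
time: 26.35
ee_pos: [0.445, 0.0146, 0.2184]
tcp_rot: [3.14, -0.0, 1.525]
contact_force: [0.3, 0.2, 0.1]
finger_gap: 0.0653
grasp_force: 0.0
t 26.35 pos [0.445  0.0146 0.2184] yaw 87.37 F [0.3 0.2 0.1] gap 0.0653 q7 -0.31
1 rows: rot [0.0009, -0.0002, -0.0026] lin [0.00071, -0.00099, 0.00484]
```

```bash
python3 -m jog '[{"delta_rot":[0,0,-0.0026],"linear":[0.0007,-0.001,0.0045],"hand":0.3},{"delta_rot":[0,0,0],"linear":[0,0,0],"hand":0.6},{"delta_rot":[0,0,0],"linear":[0,0,0],"hand":1},{"delta_rot":[0,0,0],"linear":[0,0,0],"hand":1},{"delta_rot":[0,0,0],"linear":[0,0,0],"hand":1},{"delta_rot":[0,0,0],"linear":[0,0,-0.03],"hand":1},{"delta_rot":[0,0,0],"linear":[0,0,-0.06],"hand":1},{"delta_rot":[0,0,0],"linear":[0,0,-0.08],"hand":1},{"delta_rot":[0,0,0],"linear":[0,0,0],"hand":1}]'
python3 - <<'E'
from h import *
plan(.552,.185,.36,80.2,6)
E
```

```text
time: 27.48
ee_pos: [0.445, 0.0143, 0.3025]
tcp_rot: [3.137, 0.003, 1.527]
contact_force: [1.4, 0.1, -1.6]
finger_gap: 0.0389
grasp_force: 30.0
t 27.48 pos [0.445  0.0143 0.3025] yaw 87.48 F [ 1.4  0.1 -1.6] gap 0.0389 q7 -0.11
6 rows: rot [0.0006, 0.0002, 0.0135] lin [0.0601, 0.03005, -0.01917]
```

```bash
python3 -m jog '[{"delta_rot":[0,0,0.0135],"linear":[0.06,0.03,-0.019],"hand":1},{"delta_rot":[0,0,0.0135],"linear":[0.06,0.03,-0.019],"hand":1},{"delta_rot":[0,0,0.0135],"linear":[0.06,0.03,-0.019],"hand":1},{"delta_rot":[0,0,0.0135],"linear":[0.06,0.03,-0.019],"hand":1},{"delta_rot":[0,0,0.0135],"linear":[0.06,0.03,-0.019],"hand":1},{"delta_rot":[0,0,0.0135],"linear":[0.06,0.03,-0.019],"hand":1},{"delta_rot":[0,0,0],"linear":[0,0,0],"hand":1},{"delta_rot":[0,0,0],"linear":[0,0,0],"hand":1}]'
python3 w.py w5
```

```text
time: 28.48
ee_pos: [0.5502, 0.184, 0.3555]
tcp_rot: [-3.139, 0.002, 1.401]
contact_force: [-0.4, 0.2, -0.9]
finger_gap: 0.0392
grasp_force: 30.0
t 28.48 pos [0.5502 0.184  0.3555] yaw 80.26 F [-0.4  0.2 -0.9] gap 0.0392 q7 -0.81
1 rows: rot [-0.0019, 0.0009, -0.1416] lin [-0.80302, 0.15747, -0.09613]
[[0.986, -0.162, -0.045, 0.561], [-0.168, -0.954, -0.248, 0.251], [-0.003, 0.252, -0.968, 0.334], [0.0, 0.0, 0.0, 1.0]]
```

View pics/w5.png

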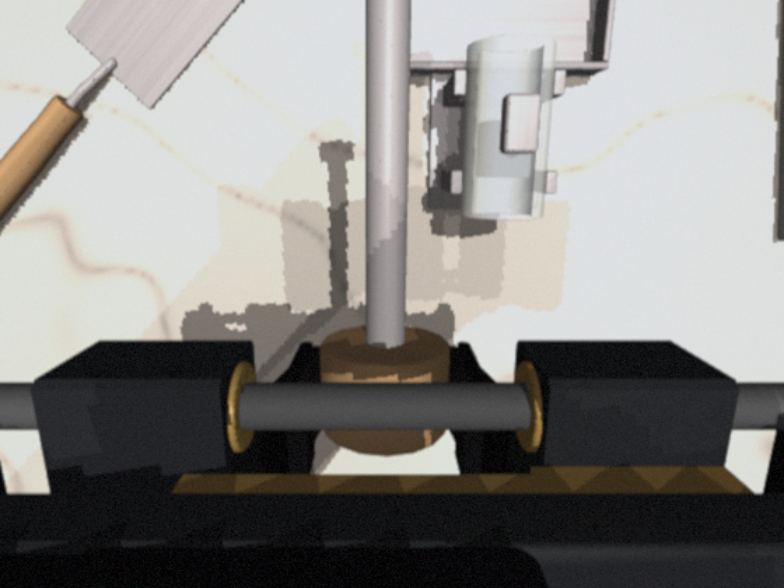

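The tube spans from its mouth at (505,215) to its end at (512,40), with the plug at about (500,150). The held pusher is straight at (385,170). Now I fit both axes.

```bash
cat > tb.py <<'E'
from h import *
from scipy.optimize import least_squares
def fitcyl(q,r,p0,u0):
    def unp(x): 
        u=np.array([np.cos(x[2]),np.sin(x[2]),x[4]]); return np.array([x[0],x[1],x[3]]),u/np.linalg.norm(u)
    def f(x):
        o,u=unp(x); d=q-o; d=d-np.outer(d@u,u); # o fixed along via x0,y0: constrain
        return np.r_[np.linalg.norm(d,axis=1)-r, 0.1*((o-p0)@u0)]
    s=least_squares(f,[p0[0],p0[1],np.arctan2(u0[1],u0[0]),p0[2],0],loss='soft_l1',f_scale=.001)
    o,u=unp(s.x); return o,u,np.sqrt(np.mean(s.fun**2))
c=dict(np.load('wrist.npz')); p=cloud(c).reshape(-1,3); zz=c['z_map'].ravel(); p=p[zz>.05]
u0=np.array([np.cos(np.radians(80.2)),np.sin(np.radians(80.2)),0]); l=np.array([-u0[1],u0[0],0]); tc=np.array([.6249,.2556,.06])
d=p-tc; al=d@u0; la=d@l
m=(abs(al)<.06)&(abs(la)<.03)&(p[:,2]>.06)&(p[:,2]<.086)
q=p[m]; o,u,e=fitcyl(q,.022,tc,u0); print('tube',len(q),o,'yaw',np.degrees(np.arctan2(u[1],u[0])),'pitch',np.degrees(u[2]),e)
a=(q-o)@u; print('along',np.percentile(a,[.5,2,98,99.5]))
# mouth edge by rays at the tube top ridge & sides
hs=p[(abs(al)<.05)&(abs(la)<.03)&(p[:,2]>.086)]; print('housing la',np.percentile(hs@l-o@l,[2,98]),'zmax',hs[:,2].max())
s=env.get_state(); uu=rot(s)[:,0]; g=s['ee_pos']+rot(s)[:,2]*.164
d=p-g; al=d@uu; la=d@rot(s)[:,1]; m=(al>.025)&(al<.12)&(abs(la)<.008)&(abs(d[:,2])<.012)
q=p[m]; o2,u2,e=fitcyl(q,.006,g+.06*uu,uu); print('shaft',len(q),'yaw',np.degrees(np.arctan2(u2[1],u2[0])),'pitch',np.degrees(u2[2]),e,'lat/vert off of axis at grip',(o2-u2*((o2-g)@uu)-g)@rot(s)[:,1],(o2-u2*((o2-g)@uu)-g)[2])
m=(al>-.0)&(al<.05)&(abs(la)<.019)&(d[:,2]>.012)&(d[:,2]<.03); print('handle face al', np.percentile(al[m],[1,50,99]) if m.any() else '')
print(g)
E
python3 tb.py
```

```text
tube 7406 [0.62501533 0.25558056 0.05885401] yaw 80.22037674330382 pitch -0.026528655470507728 0.0012219615305499429
along [-0.04081967 -0.03945246  0.04171627  0.04287127]
housing la [-0.00575687  0.02957914] zmax 0.2676909585690582
shaft 7013 yaw 79.8342109357989 pitch -0.5222596207080655 0.0005210540091672036 lat/vert off of axis at grip -0.000701028350845183 -0.0026865792358643503
handle face al [0.00215834 0.01496481 0.01737965]
[0.54988066 0.18317916 0.19173079]
```

```bash
python3 - <<'E'
from h import *
plan(.5916,.0579,.32,80.6,3)
E
```

```text
t 28.52 pos [0.5503 0.1834 0.3557] yaw 80.19 F [-1.1  0.3 -0.8] gap 0.0395 q7 -0.81
3 rows: rot [-0.0005, 0.0004, -0.0015] lin [-0.07785, 0.04125, 0.02386]
```

```bash
python3 -m jog '[{"delta_rot":[0,0,-0.0015],"linear":[-0.078,0.0412,0],"hand":1},{"delta_rot":[0,0,-0.0015],"linear":[-0.078,0.0412,0.03],"hand":1},{"delta_rot":[0,0,-0.0015],"linear":[-0.078,0.0412,0.05],"hand":1},{"delta_rot":[0,0,0],"linear":[0,0,0.08],"hand":1},{"delta_rot":[0,0,0],"linear":[0,0,0.07],"hand":1},{"delta_rot":[0,0,0],"linear":[0,0,0.02],"hand":1},{"delta_rot":[0,0,0],"linear":[0,0,0],"hand":1},{"delta_rot":[0,0,0],"linear":[0,0,0],"hand":1}]'
python3 - <<'E'
from h import *
plan(.5916,.0579,.2267,80.6,1)
E
```

```text
time: 29.52
ee_pos: [0.5927, 0.0589, 0.2338]
tcp_rot: [3.139, -0.0, 1.407]
contact_force: [1.4, -0.7, 0.3]
finger_gap: 0.0397
grasp_force: 30.0
t 29.52 pos [0.5927 0.0589 0.2338] yaw 80.62 F [ 1.4 -0.7  0.3] gap 0.0397 q7 -0.67
1 rows: rot [0.0016, -0.0002, 0.0002] lin [-0.00232, -0.00182, 0.01424]
```

```bash
python3 -m jog '[{"delta_rot":[0,0,0],"linear":[-0.002,-0.0018,0.0138],"hand":1},{"delta_rot":[0,0,0],"linear":[0,0,0],"hand":1},{"delta_rot":[0,0,0],"linear":[0,0,0],"hand":1}]'
python3 - <<'E'
from h import *
plan(.5916,.0579,.2267,80.6,1)
for n,b in [('top',[.0035,-.0015]),('scene',[-.0027,-.0006])]:
    c=cam(n); p=cloud(c).reshape(-1,3); p[:,:2]+=b
    u=np.array([np.cos(np.radians(80.22)),np.sin(np.radians(80.22))]); d=p[:,:2]-[.6178,.2137]; al=d@u; la=d@[-u[1],u[0]]
    for lo,hi in ((-.085,-.045),(-.044,-.02)):
        m=(al>lo)&(al<hi)&(abs(la)<.02)&(p[:,2]>.045); print(n,m.sum(),'la',np.percentile(la[m],[2,50,98]).round(4),'z',np.percentile(p[m,2],[2,98]).round(4),'al',np.percentile(al[m],[1,99]).round(4))
E
```

```text
time: 29.9
ee_pos: [0.5911, 0.058, 0.2255]
tcp_rot: [3.141, 0.0, 1.407]
contact_force: [1.1, 0.4, -2.1]
finger_gap: 0.0392
grasp_force: 30.0
t 29.9 pos [0.5911 0.058  0.2255] yaw 80.63 F [ 1.1  0.4 -2.1] gap 0.0392 q7 -0.68
1 rows: rot [0.0001, 0.0001, 0.0004] lin [1e-05, 0.00108, -0.00246]
top 71 la [-0.0056  0.0015  0.0061] z [0.0581 0.0674] al [-0.0846 -0.046 ]
top 42 la [-0.0091  0.0026  0.0097] z [0.0552 0.073 ] al [-0.0431 -0.0304]
scene 98 la [-0.0052 -0.001   0.0053] z [0.0588 0.0683] al [-0.0848 -0.0459]
scene 56 la [-0.0091 -0.0033  0.0097] z [0.0561 0.0725] al [-0.0429 -0.0313]
```

```bash
python3 -m jog '[{"delta_rot":[0,0,0],"linear":[0.02,0.001,-0.002],"hand":1},{"delta_rot":[0,0,0],"linear":[0.03,0.0002,0],"hand":1},{"delta_rot":[0,0,0],"linear":[0.03,0.0002,0],"hand":1},{"delta_rot":[0,0,0],"linear":[0,0,0],"hand":1}]'
python3 -m jog '[{"delta_rot":[0,0,0],"linear":[0.02,0.0001,0],"hand":1},{"delta_rot":[0,0,0],"linear":[0.02,0.0001,0],"hand":1},{"delta_rot":[0,0,0],"linear":[0.02,0.0001,0],"hand":1},{"delta_rot":[0,0,0],"linear":[0,0,0],"hand":1}]'
python3 -c "
from h import *
plan(.6156,.1999,.2267,80.6,1)"
```

```text
time: 30.5
ee_pos: [0.598, 0.1, 0.2266]
tcp_rot: [3.142, -0.001, 1.411]
contact_force: [-0.0, 0.4, -0.3]
finger_gap: 0.0394
grasp_force: 30.0
time: 31.0
ee_pos: [0.6034, 0.1269, 0.2262]
tcp_rot: [3.142, 0.001, 1.407]
contact_force: [0.7, -2.1, -1.1]
finger_gap: 0.0392
grasp_force: 30.0
t 31.0 pos [0.6034 0.1269 0.2262] yaw 80.63 F [ 0.7 -2.1 -1.1] gap 0.0392 q7 -0.79
1 rows: rot [0.0, 0.0004, 0.0003] lin [0.14798, 0.00023, -0.00118]
```

```bash
python3 -m jog '[{"delta_rot":[0,0,0],"linear":[0.02,0.0001,0],"hand":1},{"delta_rot":[0,0,0],"linear":[0.02,0.0001,0],"hand":1},{"delta_rot":[0,0,0],"linear":[0.02,0.0001,0],"hand":1}]'
python3 -m jog '[{"delta_rot":[0,0,0],"linear":[0.02,0.0001,0],"hand":1},{"delta_rot":[0,0,0],"linear":[0.02,0.0001,0],"hand":1},{"delta_rot":[0,0,0],"linear":[0.02,0.0001,0],"hand":1},{"delta_rot":[0,0,0],"linear":[0.008,0,0],"hand":1},{"delta_rot":[0,0,0],"linear":[0,0,0],"hand":1},{"delta_rot":[0,0,0],"linear":[0,0,0],"hand":1}]'
python3 -c "
from h import *
plan(.6156,.1999,.2267,80.6,1)"
```

```text
time: 31.38
ee_pos: [0.6084, 0.1576, 0.2265]
tcp_rot: [3.141, -0.002, 1.407]
contact_force: [-0.3, 0.1, -1.3]
finger_gap: 0.0394
grasp_force: 30.0
time: 32.12
ee_pos: [0.6141, 0.1895, 0.2262]
tcp_rot: [-3.142, 0.001, 1.407]
contact_force: [-0.5, 0.5, -1.6]
finger_gap: 0.0393
grasp_force: 30.0
t 32.12 pos [0.6141 0.1895 0.2262] yaw 80.6 F [-0.5  0.5 -1.6] gap 0.0393 q7 -0.89
1 rows: rot [-0.0, 0.0004, -0.0001] lin [0.0211, -0.00041, -0.00102]
```

```bash
for i in 1; do python3 -m jog '[{"delta_rot":[0,0,0],"linear":[0.006,0,0],"hand":1},{"delta_rot":[0,0,0],"linear":[0.005,0,0],"hand":1},{"delta_rot":[0,0,0],"linear":[0.004,0,0],"hand":1},{"delta_rot":[0,0,0],"linear":[0,0,0],"hand":1}]'; done
python3 -m jog '[{"delta_rot":[0,0,0],"linear":[0.002,0,0],"hand":1},{"delta_rot":[0,0,0],"linear":[0,0,0],"hand":1}]'
python3 -m jog '[{"delta_rot":[0,0,0],"linear":[0.002,0,0],"hand":1},{"delta_rot":[0,0,0],"linear":[0,0,0],"hand":1}]'
python3 w.py w6
```

```text
time: 32.62
ee_pos: [0.6151, 0.1977, 0.2263]
tcp_rot: [-3.142, -0.0, 1.408]
contact_force: [-0.4, 0.6, -1.3]
finger_gap: 0.039
grasp_force: 30.0
time: 32.88
ee_pos: [0.6154, 0.1984, 0.2263]
tcp_rot: [-3.142, 0.0, 1.407]
contact_force: [0.1, -0.3, -1.6]
finger_gap: 0.0393
grasp_force: 30.0
time: 33.12
ee_pos: [0.6156, 0.1989, 0.2262]
tcp_rot: [-3.141, 0.001, 1.407]
contact_force: [-0.1, -1.0, -0.6]
finger_gap: 0.039
grasp_force: 30.0
t 33.12 pos [0.6156 0.1989 0.2262] yaw 80.61 F [-0.1 -1.  -0.6] gap 0.039 q7 -0.9
1 rows: rot [-0.0002, 0.0007, -0.1377] lin [-0.85496, 0.02865, -0.3547]
[[0.987, -0.157, -0.041, 0.626], [-0.162, -0.955, -0.248, 0.266], [-0.0, 0.252, -0.968, 0.205], [0.0, 0.0, 0.0, 1.0]]
```

View pics/w6.png

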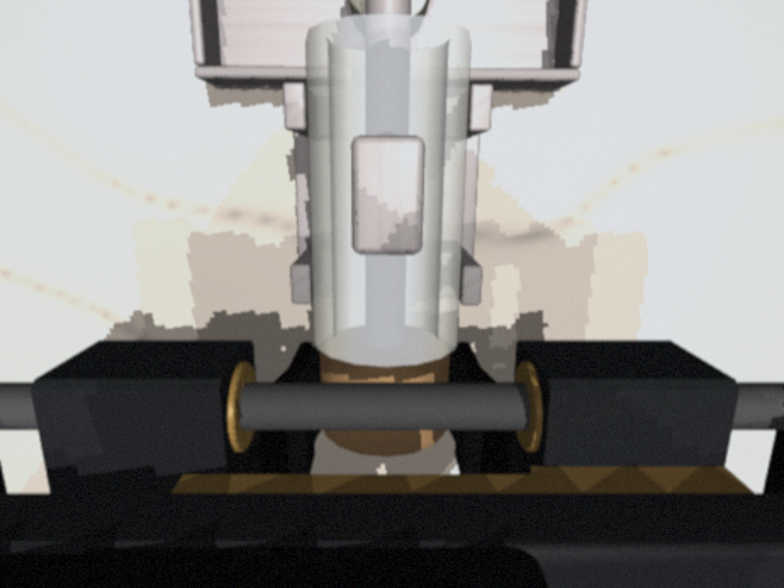

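The shaft runs through the tube and out of the far end (385,10). The handle is practically at the mouth (385,355). I'll creep on until the force rises.

```bash
for i in 1; do python3 -m jog '[{"delta_rot":[0,0,0],"linear":[0.003,0,0],"hand":1},{"delta_rot":[0,0,0],"linear":[0,0,0],"hand":1}]'; done
python3 -m jog '[{"delta_rot":[0,0,0],"linear":[0.003,0,0],"hand":1},{"delta_rot":[0,0,0],"linear":[0,0,0],"hand":1}]'
```

```text
time: 33.42
ee_pos: [0.6158, 0.1994, 0.2261]
tcp_rot: [-3.141, 0.004, 1.406]
contact_force: [-2.6, -5.0, 1.2]
finger_gap: 0.0389
grasp_force: 30.0
time: 33.67
ee_pos: [0.616, 0.1998, 0.226]
tcp_rot: [-3.14, 0.006, 1.406]
contact_force: [-2.5, -6.8, 2.9]
finger_gap: 0.0393
grasp_force: 30.0
```

```bash
python3 -m jog '[{"delta_rot":[0,0,0],"linear":[0.003,0,0],"hand":1},{"delta_rot":[0,0,0],"linear":[0.002,0,0],"hand":1},{"delta_rot":[0,0,0],"linear":[0,0,0],"hand":1},{"delta_rot":[0,0,0],"linear":[0,0,0],"hand":0.8},{"delta_rot":[0,0,0],"linear":[0,0,0],"hand":0.5},{"delta_rot":[0,0,0],"linear":[0,0,0],"hand":0.3},{"delta_rot":[0,0,0],"linear":[0,0,0],"hand":0.25},{"delta_rot":[0,0,0],"linear":[-0.002,0,-0.03],"hand":0.25},{"delta_rot":[0,0,0],"linear":[0,0,-0.1],"hand":0.25},{"delta_rot":[0,0,0],"linear":[0,0,-0.1],"hand":0.25},{"delta_rot":[0,0,0],"linear":[0.05,0,-0.05],"hand":0.25},{"delta_rot":[0,0,0],"linear":[0,0,0],"hand":0.25}]'
python3 w.py w7
```

```text
time: 35.17
ee_pos: [0.6199, 0.2314, 0.37]
tcp_rot: [3.137, -0.004, 1.411]
contact_force: [-0.5, 0.2, -0.2]
finger_gap: 0.0651
grasp_force: 0.0
t 35.17 pos [0.6199 0.2314 0.37  ] yaw 80.83 F [-0.5  0.2 -0.2] gap 0.0651 q7 -0.87
1 rows: rot [0.0029, -0.0025, -0.1352] lin [-0.91989, 0.0275, -0.07195]
[[0.987, -0.154, -0.035, 0.63], [-0.158, -0.957, -0.244, 0.298], [0.004, 0.246, -0.969, 0.349], [0.0, 0.0, 0.0, 1.0]]
```

View pics/w7.png

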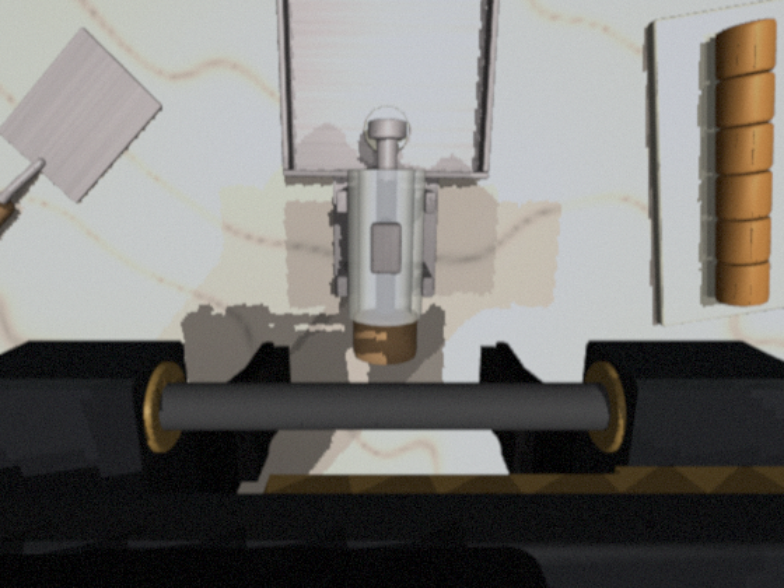

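The foot protrudes at (387,128) beyond the tube, and the plug shows as a white circle beneath it in the tray. Now I check the seating numerically.

```bash
python3 - <<'E'
from h import *
c=dict(np.load('wrist.npz')); p=cloud(c); im=c['img'].astype(int)
u=np.array([np.cos(np.radians(80.22)),np.sin(np.radians(80.22))]); d=p[...,:2]-[.6178,.2137]; al=d@u; la=d@[-u[1],u[0]]
m=(c['z_map']>.1)&(abs(la)<.02)
w=m&(im[...,0]-im[...,2]>35)&(p[...,2]>.07)&(al<.03); print('handle al',np.percentile(al[w],[1,99]).round(4))
t=m&(abs(la)<.012)&(p[...,2]>.077)&(p[...,2]<.086)&(al>-.02)&(al<.1)&~w; print('tube al',np.percentile(al[t],[.5,2,98,99.5]).round(4))
f=m&(p[...,2]>.06)&(al>.09)&(al<.14); print('foot',f.sum(),np.percentile(al[f],[1,50,99]).round(4),'z',p[f][:,2].max().round(4),'la',la[f].mean().round(4))
g=m&(p[...,2]<.05)&(p[...,2]>.012)&(al>.092)&(al<.15); print('plug',g.sum(),np.percentile(p[g][:,2],[5,50,95]).round(4) if g.any() else '',np.percentile(al[g],[2,98]).round(4),np.percentile(la[g],[2,98]).round(4))
b=cam('scene'); save('end',cv2.resize(b['img'][240:350,350:500],(750,550),interpolation=cv2.INTER_CUBIC))
E
```

```text
handle al [-0.0229 -0.0032]
tube al [0.0017 0.0028 0.0851 0.0859]
foot 42 [0.1038 0.1074 0.111 ] z 0.0617 la -0.0009
plug 347 [0.0296 0.0311 0.0325] [0.0979 0.1216] [-0.0129  0.0125]
```

View pics/end.png

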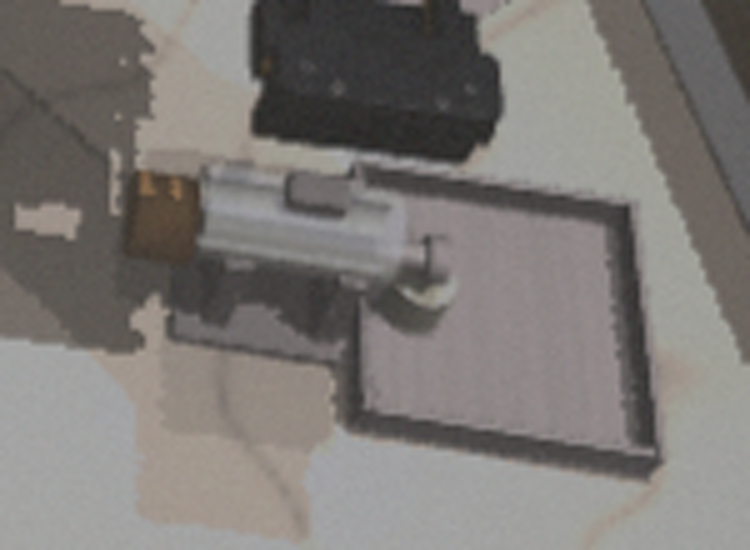

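```bash
python3 - <<'E'
from h import *
c=dict(np.load('wrist.npz')); p=cloud(c); im=c['img'].astype(int)
u=np.array([np.cos(np.radians(80.22)),np.sin(np.radians(80.22))]); d=p[...,:2]-[.6178,.2137]; al=d@u; la=d@[-u[1],u[0]]
w=(c['z_map']>.1)&(abs(la)<.03)&(im[...,0]-im[...,2]>20)&(p[...,2]>.05)&(al<.03)&(al>-.06)
for lo,hi in ((-.015,-.008),(-.008,0),(0,.008),(.008,.015)):
    k=w&(la>lo)&(la<hi); t=(c['z_map']>.1)&(la>lo)&(la<hi)&~w&(p[...,2]>.065)&(al>-.01)&(al<.05)
    print(lo,'handle',np.percentile(al[k],[1,99]).round(4),'z',np.percentile(p[k][:,2],98).round(4),'tube',al[t].min().round(4) if t.any() else '')
vs,us=np.nonzero(w); col=int(np.median(us)); print(col,[(v,im[v,col].tolist(),al[v,col].round(4),p[v,col,2].round(4)) for v in range(220,262,2)])
E
```

```text
-0.015 handle [-0.0258 -0.0028] z 0.0683 tube -0.0029
-0.008 handle [-0.0259 -0.0027] z 0.0698 tube 0.0016
0 handle [-0.0267 -0.0027] z 0.07 tube 0.0012
0.008 handle [-0.0265 -0.003 ] z 0.0678 tube 0.0014
274 [(220, [161, 162, 167], np.float64(0.0118), np.float64(0.0815)), (222, [160, 160, 164], np.float64(0.0102), np.float64(0.0813)), (224, [156, 155, 160], np.float64(0.0086), np.float64(0.0813)), (226, [155, 156, 155], np.float64(0.0074), np.float64(0.0827)), (228, [156, 156, 159], np.float64(0.0051), np.float64(0.0805)), (230, [168, 165, 163], np.float64(0.0037), np.float64(0.0814)), (232, [145, 140, 132], np.float64(0.0021), np.float64(0.0815)), (234, [92, 72, 52], np.float64(-0.0038), np.float64(0.0679)), (236, [101, 79, 53], np.float64(-0.0053), np.float64(0.0686)), (238, [172, 137, 98], np.float64(-0.0067), np.float64(0.0696)), (240, [182, 145, 100], np.float64(-0.0089), np.float64(0.068)), (242, [150, 120, 84], np.float64(-0.0103), np.float64(0.069)), (244, [92, 71, 51], np.float64(-0.0116), np.float64(0.0703)), (246, [95, 76, 56], np.float64(-0.0139), np.float64(0.0688)), (248, [89, 69, 48], np.float64(-0.0159), np.float64(0.0681)), (250, [89, 71, 48], np.float64(-0.0172), np.float64(0.0694)), (252, [92, 71, 47], np.float64(-0.0191), np.float64(0.0689)), (254, [147, 117, 84], np.float64(-0.021), np.float64(0.0685)), (256, [163, 128, 93], np.float64(-0.0222), np.float64(0.0698)), (258, [158, 123, 87], np.float64(-0.0238), np.float64(0.0703)), (260, [131, 105, 84], np.float64(-0.0262), np.float64(0.0687))]
```

```bash
python3 -c "
from workcell import hand_in
print(hand_in())"
```

```text
the job is handed in; nothing more can be done
None
```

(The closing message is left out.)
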